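Lock the courtyard fuel hatch with mallet and bolt

TASK

Lock up the fuel hatch on the courtyard shelf. First clear whatever lies on the hatch (firelighter box, match tin, thermometer probe, pinch bowl: whichever are there) into the green caddy; then use the mallet, not the gripper, to knock all three red sprung pins fully down, and only then slide the bolt fully home in its keeper. Put the mallet back on its wooden rest the way it stood, and leave everything else on the shelf where it is.

Things in the scene. Friction and masses are not known exactly. Their poses are not given: they have to be found in the camera images.
- hatch: Fixed grey hatch of the fuel bunker: slab 270 mm (its x) by 320 mm (its y), deck 30 mm above the shelf. Origin at the centre of its underside. The three sprung pins stand in a row along y at x = +95 mm (far side), y = -110, 0 and +110 mm; the barrel bolt runs along y at x = -105 mm.
- pin_a (a joint): Sprung pin at hatch y = -110 mm: downward travel in m, 0 fully up, 0.024 fully down. Starts at 0 to 0.004. A friction collar holds it wherever it is driven (7 to 10 N moves it). Red mushroom head 34 mm in diameter, top 34 mm above the deck when up, 10 mm when down; round it a dark collar 48 mm in diameter, 6 mm high.
- pin_b (a joint): Sprung pin at hatch y = 0: downward travel in m, 0 fully up, 0.024 fully down. Starts at 0 to 0.004. A friction collar holds it wherever it is driven (7 to 10 N moves it). Red mushroom head 34 mm in diameter, top 34 mm above the deck when up, 10 mm when down; round it a dark collar 48 mm in diameter, 6 mm high.
- pin_c (a joint): Sprung pin at hatch y = +110 mm: downward travel in m, 0 fully up, 0.024 fully down. Starts at 0 to 0.004. A friction collar holds it wherever it is driven (7 to 10 N moves it). Red mushroom head 34 mm in diameter, top 34 mm above the deck when up, 10 mm when down; round it a dark collar 48 mm in diameter, 6 mm high.
- pin_a_top (a point): Centre of the top of pin a's red head.
- pin_b_top (a point): Centre of the top of pin b's red head.
- pin_c_top (a point): Centre of the top of pin c's red head.
- bolt (a joint): Barrel bolt: travel in m along hatch +y, 0 withdrawn (rod end 50 mm short of the keeper), 0.070 home (rod 20 mm inside it). Starts at 0 to 0.006; stays where left (3 N moves it). Steel rod 14 mm thick, axis 12 mm above the deck; upright black knob 22 (x) by 18 (y) mm, 16 to 60 mm above the deck. Guides beside its path are 22 mm high.
- bolt_knob (a point): Centre of the top of the bolt's knob, 60 mm above the deck.
- keeper (a point): Mouth of the brass keeper arch (40 mm wide, 28 mm high) that receives the bolt's rod; on the rod's axis, 12 mm above the deck, at hatch x = -105, y = +112 mm.
- caddy: Fixed green open-topped caddy 270 mm (x) by 190 mm (y) by 45 mm high, walls and floor 5 mm thick. Origin at the centre of its underside. It may stand left or right of the hatch.
- mallet_rest: Fixed pale wooden mallet rest on the other side of the hatch: base plate 260 mm (x) by 150 mm (y), 8 mm thick; origin at the centre of its underside. A cross bar at x = -75 mm (20 mm thick, 140 mm wide, top 38 mm above the shelf) bears the mallet's handle; the head stands on the plate at about x = +70 mm.
- mallet: Rubber mallet, 0.35 kg. Black round head 56 mm in diameter and 84 mm long, standing on its striking face; origin at the centre of that lower face, z along the head. Wooden handle 24 mm square runs level along -x, from x = -25 to -175 mm, its axis 42 mm above the lower face. Balance point about x = -20 mm.
- mallet_grip (a point): Point on the handle's axis 65 mm from the head's axis, good to grip across the 24 mm width (mallet y).
- firelighter_box: Brushed aluminium firelighter box with a black press-button catch, 80 (x) x 46 (y) x 40 mm high; origin at the centre of its underside. May be absent.
- match_tin: Red tin with a yellow lid, 80 (x) x 46 (y) x 40 mm high; origin at the centre of its underside. May be absent.
- probe: Meat thermometer probe in its blue plastic sleeve, 160 (x) x 22 (y) x 18 mm high, a steel end showing 14 mm at -x; origin at the centre of its underside. May be absent.
- pinch_bowl: Orange silicone pinch bowl, 60 mm in diameter at the rim, 52 mm at the foot, 42 mm high, wall 4 mm; origin at the centre of its underside. May be absent.
- oil_bottle: Bystander to be left alone: amber glass bottle 60 mm in diameter, 170 mm tall, standing on the shelf; origin at the centre of its underside.
- salt_jar: Bystander to be left alone: glass jar 64 mm in diameter, 80 mm tall, standing on the shelf; origin at the centre of its underside.
- herb_pot: Bystander to be left alone: terracotta pot 80 mm across, 75 mm tall, standing on the shelf; origin at the centre of its underside.
- mug: Bystander to be left alone: blue mug 76 mm across, 85 mm tall, standing on the shelf; origin at the centre of its underside.
- tea_light: Bystander to be left alone: aluminium tea light 60 mm in diameter, 30 mm tall, standing on the shelf; origin at the centre of its underside.
- scrub_block: Bystander to be left alone: cork scrubbing block 75 x 45 x 30 mm, standing on the shelf; origin at the centre of its underside.

How it is judged:
By the outcome, as a careful person would: the job done as asked, in the order asked, and still so for the second after the job is handed in, with the robot touching nothing.
Of firelighter_box, match_tin, probe, pinch_bowl only 2 to 4 are there at a start; the rules pass over those that are not, and their reading is None.
At some moment in a run one of firelighter_box, match_tin, probe may be knocked a few centimetres aside while the robot is not near it.
It also fails if it takes over 210 s, if anything falls off the work surface, if the arm or the gripper's body presses on something with over 40 N, if the wrist force passes 120 N, or if a joint passes its speed limit or range.

ROBOT

A 6-joint arm with a two-finger parallel gripper is mounted at the origin on the work surface. World frame = base frame: x ahead of the robot, y to its left, z up, the work surface at z = 0. Lengths are in m, angles in rad, forces in N, time in s.
With the tool pointing down it reaches from about 0.35 to 0.95 m from the base axis. Payload 17.4 kg.
Tool frame: the origin (TCP) lies midway between the tips of the shut fingers; the grasp point (between the pads) lies 19 mm behind it; z points along the fingers, y is the line along which they close (so a half turn about z gives the same grasp; the last joint's range is limited). The gripper opens to 93 mm and grips with 3 to 60 N. Pads are 15 mm wide; open, the fingers measure 128 mm over their backs; the gripper's body (75 mm by 188 mm) begins 65 mm behind the grasp point.
Start: joints at [-1.294, 0.116, 1.442, -0, 1.584, -0.038], TCP at [0.209, -0.642, 0.219] pointing down, gripper open.
Joint ranges: [-2.83, 2.83], [-0.83, 2.19], [0.07, 2.5], [-1.14, 4.28], [0.01, 3], [-2.97, 2.97]. Speed limits (rad/s): [1.89, 1.89, 2.22, 3.14, 3.14, 3.14].

INTERFACE

Orientations are given as a unit quaternion [w, x, y, z].
In Python, from cell import robot gives the robot as it stands. The module is installed in compiled form; this text tells all that it offers.
- The arm moves only by the shell command python3 -m pendant 'ROWS' [FORCE]. ROWS is JSON, a list of rows, each an object of numbers: "rx", "ry", "rz": the turn, a rotation vector about the tool's x, y, z in rad; "tx", "ty", "tz": the shift along the tool's x, y, z in cm; "claw": the opening, from 0 (shut) to 1 (fully open). A call has 1 to 10 rows; each row is the pose to reach, as a shift and turn from the pose commanded when the call began, along the tool's axes at that moment; what a row does not reach only later rows make up. A row lasts 1/12 s, in which the tool goes at most 41.7 mm and 7.16 degrees, less where a joint would pass 70% of its speed; a pose out of reach is approached as far as the arm can. A call with a gripper value outside its range is refused whole. The fingers move at their own pace and stop on an object; FORCE is the grip in N (left out, the last holds). Time passes only in rows, so rows that repeat a pose let the fingers close. It gives the time, the measured TCP pose, the force, the opening and the grip force at its end, in the units of the state.
- robot.sense(): the state, without advancing time (a new reading comes with each control period).
- robot.read_camera(name): name is "side" or "top" or "wrist"; returns a dict with "pixels" (480x640x3 uint8, blue, green, red), "intrinsics" (3x3 intrinsics, pixels), "R" (3x3) and "t" (3): a world point X has camera coordinates R X + t. Camera axes: x right, y down, z forward; pixel columns grow to the right and rows downward; lengths in m; the calibration is good to about 2 mm. A picture is of the moment at which its call begins. There is no depth.
- robot.sign_off(): hands the job in; it is judged then, once.
Trained networks look in the newest picture that a camera, given by its name, has taken for a name from the list of things; names that differ only in an ending like _2 or _b are one class to them, and where a whole thing is asked for, a point or a joint stands for the part that bears it (a point fixed in the world has none). Each returns a list of dicts, best first, with "score" (0 to 1); they miss things now and then, are a little off and sometimes report something else, mostly with a low value. They report only what shows in the picture. A call takes as long as a camera call.
- robot.recognise(camera, label): "rect" ([left, top, width, height] in pixels, round what is visible of it).
- robot.masks_of(camera, label): "region" (480x640 bool, what is visible of it) and "rect" ([left, top, width, height] in pixels, round what is visible of it).
The state is a dict: "time": time; "q": joint angles; "dq": joint speeds; "tau": joint torques, N m; "tcp_pos": TCP position; "tool_rot": TCP orientation; "ft_force": force on the tool from outside, world axes, zero at the start; "ft_torque": the same for the moment, N m; "opening": opening from 0.0 (shut) to 1.0 (fully open); "grasp_force": force on a finger pad.
Only numpy, scipy, OpenCV 4.12 (cv2) and the standard library are available. Lean on these libraries where they do the work, as an engineer would, in place of code of your own. Each camera call takes 0.05 s, during which the arm holds its last target. There are 200 camera calls.

## Working session

There is one attempt and no reset: what is moved stays moved. The work goes in short steps, Python scripts to look and compute and a shell command to move; the robot and the scene stay as the last step left them, time stands still between calls to the robot, and variables do not carry over. Pictures are saved under pics/ and viewed, at most 14 in all, crops included, and the job is handed in when it is done.

```bash
mkdir -p pics
cat > h.py <<'E'
import numpy as np, cv2, sys
from cell import robot
from scipy.spatial.transform import Rotation as Ro
def cam(n):
    return robot.read_camera(n)
def ray(c,u,v,z):
    K=np.array(c["intrinsics"]);R=np.array(c["R"]);t=np.array(c["t"])
    d=R.T@np.linalg.solve(K,[u,v,1.]);o=-R.T@t
    return o+d*(z-o[2])/d[2]
def proj(c,X):
    p=np.array(c["intrinsics"])@(np.array(c["R"])@np.array(X)+np.array(c["t"]))
    return p[:2]/p[2]
def toolR():
    q=robot.sense()["tool_rot"]; return Ro.from_quat([q[1],q[2],q[3],q[0]]).as_matrix()
def delta(target):
    "shift in tool cm to world target TCP"
    s=robot.sense(); return np.round(toolR().T@(np.array(target)-s["tcp_pos"])*100,2)
E
python3 - <<'E'
from h import *
s=robot.sense();print(s["tcp_pos"],s["tool_rot"],s["time"],s["opening"]);print(toolR().round(3))
for n in["top","side"]:
    c=cam(n);cv2.imwrite(f"pics/{n}0.png",c["pixels"]);print(n,(-np.array(c["R"]).T@np.array(c["t"])).round(3))
    for l in "hatch caddy mallet_rest mallet firelighter_box match_tin probe pinch_bowl pin_a bolt bolt_knob oil_bottle salt_jar herb_pot mug tea_light scrub_block".split():
        r=robot.recognise(n,l)
        print(l,[(round(d["score"],2),[int(x) for x in d["rect"]]) for d in r[:3]])
E
```

```text
[ 0.20892257 -0.64164369  0.21794147] [-5.54147974e-04  9.87635417e-01  1.56767243e-01 -8.26990698e-05] 0.0 0.9992907770801178
[[ 0.951  0.31  -0.   ]
 [ 0.31  -0.951  0.001]
 [ 0.    -0.001 -1.   ]]
top [0.365 0.012 1.129]
hatch [(0.73, [229, 181, 147, 125]), (0.65, [144, 208, 42, 96])]
caddy [(0.81, [397, 203, 92, 123])]
mallet_rest [(0.68, [119, 200, 88, 116]), (0.29, [142, 207, 44, 96])]
mallet [(0.92, [141, 208, 45, 95]), (0.2, [347, 188, 9, 14])]
firelighter_box [(0.57, [299, 225, 29, 41]), (0.34, [407, 152, 41, 42])]
match_tin [(0.43, [280, 279, 90, 13])]
probe []
pinch_bowl [(0.89, [317, 182, 24, 31])]
pin_a [(0.73, [346, 190, 10, 14]), (0.67, [296, 191, 21, 14]), (0.65, [245, 190, 18, 13])]
bolt [(0.78, [277, 279, 94, 13])]
bolt_knob [(0.73, [272, 276, 99, 14])]
oil_bottle [(0.9, [336, 131, 29, 42])]
salt_jar [(0.71, [245, 135, 26, 38]), (0.63, [227, 322, 27, 29]), (0.32, [299, 226, 29, 41])]
herb_pot []
mug [(0.73, [409, 152, 38, 41]), (0.62, [297, 225, 32, 41])]
tea_light [(0.75, [228, 323, 28, 26])]
scrub_block [(0.56, [325, 327, 32, 21])]
side [-0.034  0.761  0.912]
hatc
[... 226 characters left out ...]
 89])]
probe [(0.38, [346, 165, 133, 93])]
pinch_bowl [(0.7, [285, 219, 24, 29]), (0.58, [225, 214, 180, 136])]
pin_a [(0.76, [240, 263, 18, 16]), (0.74, [275, 237, 15, 18]), (0.17, [317, 159, 34, 43])]
bolt [(0.94, [337, 246, 56, 57]), (0.59, [275, 238, 17, 13])]
bolt_knob [(0.98, [340, 245, 57, 59])]
oil_bottle [(0.75, [264, 161, 30, 68]), (0.7, [288, 218, 22, 30]), (0.55, [348, 340, 29, 35])]
salt_jar [(0.59, [201, 231, 30, 44])]
herb_pot [(0.36, [284, 218, 28, 31])]
mug [(0.61, [317, 161, 30, 43]), (0.2, [276, 238, 13, 15])]
tea_light [(0.66, [346, 342, 31, 34]), (0.39, [321, 161, 26, 42]), (0.26, [154, 323, 150, 122])]
scrub_block [(0.77, [403, 276, 33, 40]), (0.48, [338, 247, 54, 58])]
```

Run:
```python
import cv2
a=cv2.imread("pics/top0.png")[110:370,100:510]
cv2.imwrite("pics/top0c.png",cv2.resize(a,(800,507),interpolation=2))
a=cv2.imread("pics/side0.png")[140:450,140:500]
cv2.imwrite("pics/side0c.png",cv2.resize(a,(696,600),interpolation=2))
```

```text
(no output)
```

View pics/top0c.png

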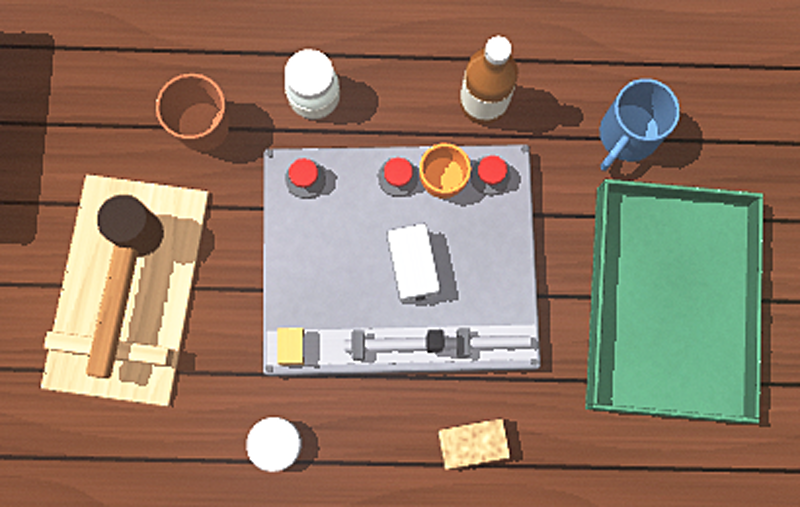

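View pics/side0c.png

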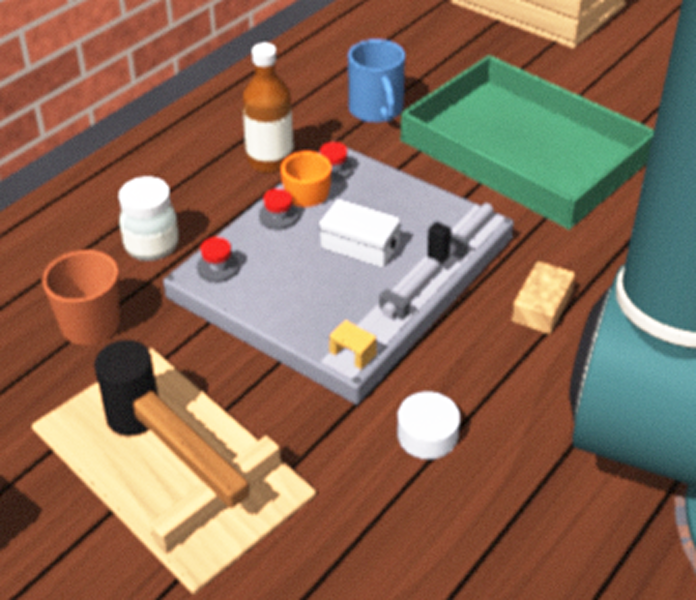

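Both views show two items on the hatch. The firelighter box (white, black catch) is at top px ≈(312,244), and the orange bowl lies between pins a and b at ≈(327,197). There is no tin or probe. The caddy is on the right (-y) and the mallet rest on the left.

```bash
cat >> h.py <<'E'
def P(n,c,l,z,k=1):
    for d in robot.masks_of(n,l)[:k]:
        m=d["region"].astype(np.uint8)
        cn=max(cv2.findContours(m,0,1)[0],key=cv2.contourArea)
        pts=np.array([ray(c,u,v,z)[:2] for u,v in cn[:,0]])
        r=cv2.minAreaRect((pts*1000).astype(np.float32))
        print(n,l,round(d["score"],2),"minrect mm",np.round(r[0]),np.round(r[1]),round(r[2],1),"mean",(pts.mean(0)*1000).round())
def crop(px,k):  # crop px of top0c -> full
    return px
E
python3 - <<'E'
from h import *
c=cam("top")
P("top",c,"hatch",.03);P("top",c,"caddy",.045);P("top",c,"mallet_rest",.008);P("top",c,"mallet",.06)
P("top",c,"firelighter_box",.07);P("top",c,"pinch_bowl",.072);P("top",c,"pin_a",.064,3);P("top",c,"bolt",.042)
f=lambda u,v,z:(ray(c,100+u*.5125,110+v*.5125,z)*1000).round()[:2]
print("hatch corners",[f(u,v,.03) for u,v in[(264,148),(528,146),(539,368),(265,374)]])
print("caddy",[f(u,v,.045) for u,v in[(606,181),(763,193),(760,421),(588,409)]])
print("rest",[f(u,v,.008) for u,v in[(88,175),(209,191),(170,405),(41,388)]])
print("mallet head top",f(123,221,.092),"handle end",f(100,375,.062),f(124,248,.062))
print("box top",[f(u,v,.07) for u,v in[(388,230),(425,223),(437,295),(402,303)]])
print("bowl rim",f(444,169,.072),"pins",[f(u,v,.064) for u,v in[(305,173),(399,172),(493,170)]],"knob",f(436,340,.09))
c=cam("side")
g=lambda u,v,z:(ray(c,140+u*.5172,140+v*.5172,z)*1000).round()[:2]
print("side: bowl rim",g(306,167,.072),"pins",[g(u,v,.064) for u,v in[(216,249),(279,201),(333,152)]],"knob",g(439,229,.09))
print("box top",[g(u,v,.07) for u,v in[(337,203),(400,218),(385,245),(321,232)]],"head",g(125,360,.092))
E
```

```text
top hatch 0.72 minrect mm [580.   5.] [277. 323.] 2.6 mean [583.   2.]
top caddy 0.55 minrect mm [ 535. -318.] [201. 273.] 86.1 mean [ 531. -317.]
top mallet_rest 0.58 minrect mm [539. 329.] [156. 260.] 82.9 mean [537. 327.]
top mallet 0.58 minrect mm [533. 312.] [207.  75.] 0.5 mean [535. 322.]
top firelighter_box 0.85 minrect mm [564. -10.] [84. 46.] 12.5 mean [564. -10.]
top pinch_bowl 0.68 minrect mm [675. -44.] [58. 62.] 46.9 mean [674. -44.]
top pin_a 0.7 minrect mm [672.  10.] [33. 29.] 1.4 mean [673.  10.]
top pin_a 0.59 minrect mm [ 678. -100.] [34. 33.] 45.0 mean [ 678. -100.]
top pin_a 0.47 minrect mm [669. 119.] [33. 36.] 1.6 mean [669. 119.]
top bolt 0.59 minrect mm [479. -12.] [ 25. 103.] 1.3 mean [476. -11.]
hatch corners [array([707., 169.]), array([ 718., -148.]), array([ 452., -159.]), array([438., 155.])]
caddy [array([ 673., -238.]), array([ 663., -425.]), array([ 396., -408.]), array([ 406., -212.])]
rest [array([674., 382.]), array([658., 236.]), array([402., 265.]), array([418., 414.])]
mallet head top [599. 312.] handle end [431. 332.] [575. 317.]
box top [array([601.,  18.]), array([610., -24.]), array([528., -38.]), array([518.,   1.])]
bowl rim [674. -44.] pins [array([668., 116.]), array([672.,   7.]), array([ 677., -102.])] knob [475. -37.]
side: bowl rim [674. -43.] pins [array([664., 124.]), array([664.,  18.]), array([674., -94.])] knob [474. -32.]
box top [array([604., -15.]), array([531., -39.]), array([517.,   8.]), array([586.,  35.])] head [599. 315.]
```

```bash
cat >> h.py <<'E'
def plan(*ways):
    "each way (x,y,z mm, yaw deg of tool x); successive calls, from the measured pose"
    s=robot.sense();p=np.array(s["tcp_pos"]);R=toolR()
    for x,y,z,w in ways:
        T=Ro.from_euler("z",w,degrees=True).as_matrix()@np.diag([1,-1,-1.])
        d=R.T@(np.array([x,y,z])/1000-p)*100; r=Ro.from_matrix(R.T@T).as_rotvec()
        print("t",d.round(1),"r",r.round(3),"rows>=",int(np.ceil(max(np.linalg.norm(d)/4.17,np.degrees(np.linalg.norm(r))/7.16))))
        p=np.array([x,y,z])/1000;R=T
def st():
    s=robot.sense();R=toolR();print("t",round(s["time"],2),"p",(np.array(s["tcp_pos"])*1000).round(1),"yaw",round(np.degrees(np.arctan2(R[1,0],R[0,0])),1),"F",np.round(s["ft_force"],1),"op",round(s["opening"],3),"grip",round(s["grasp_force"],1))
E
python3 -c "
from h import *
plan((420,-270,210,12.5),(540,-10,210,12.5))"
```

```text
t [ 31.6 -28.8   0.9] r [-0.    -0.     0.097] rows>= 11
t [ 17.3 -22.8   0. ] r [0. 0. 0.] rows>= 7
```

```bash
A='{"x":0}'; python3 -m pendant '[{"tx":31.6,"ty":-28.8,"tz":0.9,"rz":0.097,"claw":0.85},{"tx":31.6,"ty":-28.8,"tz":0.9,"rz":0.097,"claw":0.85},{"tx":31.6,"ty":-28.8,"tz":0.9,"rz":0.097,"claw":0.85},{"tx":31.6,"ty":-28.8,"tz":0.9,"rz":0.097,"claw":0.85},{"tx":31.6,"ty":-28.8,"tz":0.9,"rz":0.097,"claw":0.85},{"tx":31.6,"ty":-28.8,"tz":0.9,"rz":0.097,"claw":0.85},{"tx":31.6,"ty":-28.8,"tz":0.9,"rz":0.097,"claw":0.85},{"tx":31.6,"ty":-28.8,"tz":0.9,"rz":0.097,"claw":0.85},{"tx":31.6,"ty":-28.8,"tz":0.9,"rz":0.097,"claw":0.85},{"tx":31.6,"ty":-28.8,"tz":0.9,"rz":0.097,"claw":0.85}]' 20
python3 -c "
from h import *
st();plan((530,-10,210,12.5))"
```

```text
t 2.3 p [ 209.  -641.8  218.7] yaw 18.0 F [-0.4 -0.4  0.2] op 0.999 grip 0.0
t [ 50.1 -50.1   0.9] r [-0.    -0.     0.097] rows>= 17invalid input at $[0]: expected keys rx, ry, rz, tx, ty, tz, claw
```

```bash
python3 -m pendant '[{"rx":0,"ry":0,"rz":0.097,"tx":31.6,"ty":-28.8,"tz":0.9,"claw":0.85},{"rx":0,"ry":0,"rz":0.097,"tx":31.6,"ty":-28.8,"tz":0.9,"claw":0.85},{"rx":0,"ry":0,"rz":0.097,"tx":31.6,"ty":-28.8,"tz":0.9,"claw":0.85},{"rx":0,"ry":0,"rz":0.097,"tx":31.6,"ty":-28.8,"tz":0.9,"claw":0.85},{"rx":0,"ry":0,"rz":0.097,"tx":31.6,"ty":-28.8,"tz":0.9,"claw":0.85},{"rx":0,"ry":0,"rz":0.097,"tx":31.6,"ty":-28.8,"tz":0.9,"claw":0.85},{"rx":0,"ry":0,"rz":0.097,"tx":31.6,"ty":-28.8,"tz":0.9,"claw":0.85},{"rx":0,"ry":0,"rz":0.097,"tx":31.6,"ty":-28.8,"tz":0.9,"claw":0.85},{"rx":0,"ry":0,"rz":0.097,"tx":31.6,"ty":-28.8,"tz":0.9,"claw":0.85},{"rx":0,"ry":0,"rz":0.097,"tx":31.6,"ty":-28.8,"tz":0.9,"claw":0.85}]' 20
python3 -c "
from h import *
st();plan((530,-10,210,12.5))"
```

```text
time: 3.13
tcp_pos: [0.4153, -0.2778, 0.2101]
tool_rot: [0.0, 0.994, 0.109, 0.0]
ft_force: [0.9, 0.5, 0.3]
opening: 0.85
grasp_force: 0.0
t 3.13 p [ 415.3 -277.8  210.1] yaw 12.5 F [0.9 0.5 0.3] op 0.85 grip 0.0
t [ 17.  -23.7   0. ] r [ 0.001 -0.001 -0.001] rows>= 7
```

```bash
python3 -m pendant '[{"rx":0,"ry":0,"rz":0,"tx":17,"ty":-23.7,"tz":0,"claw":0.85},{"rx":0,"ry":0,"rz":0,"tx":17,"ty":-23.7,"tz":0,"claw":0.85},{"rx":0,"ry":0,"rz":0,"tx":17,"ty":-23.7,"tz":0,"claw":0.85},{"rx":0,"ry":0,"rz":0,"tx":17,"ty":-23.7,"tz":0,"claw":0.85},{"rx":0,"ry":0,"rz":0,"tx":17,"ty":-23.7,"tz":0,"claw":0.85},{"rx":0,"ry":0,"rz":0,"tx":17,"ty":-23.7,"tz":0,"claw":0.85},{"rx":0,"ry":0,"rz":0,"tx":17,"ty":-23.7,"tz":0,"claw":0.85},{"rx":0,"ry":0,"rz":0,"tx":17,"ty":-23.7,"tz":0,"claw":0.85},{"rx":0,"ry":0,"rz":0,"tx":17,"ty":-23.7,"tz":0,"claw":0.85}]' | head -2
python3 - <<'E'
from h import *
st()
c=cam("wrist");cv2.imwrite("pics/w1.png",c["pixels"])
P("wrist",c,"firelighter_box",.07);P("wrist",c,"pinch_bowl",.072);P("wrist",c,"pin_a",.062,3);P("wrist",c,"bolt_knob",.05)
c=cam("side");P("side",c,"firelighter_box",.06)
E
```

```text
time: 3.88
tcp_pos: [0.5299, -0.0098, 0.2096]
t 3.88 p [529.9  -9.8 209.6] yaw 12.7 F [ 0.2 -0.7  1. ] op 0.85 grip 0.0
wrist firelighter_box 0.78 minrect mm [568. -11.] [80. 46.] 12.8 mean [570. -10.]
wrist pinch_bowl 0.83 minrect mm [675. -45.] [60. 61.] 12.6 mean [675. -45.]
wrist pin_a 0.96 minrect mm [ 679. -100.] [33. 36.] 12.6 mean [ 679. -100.]
wrist pin_a 0.86 minrect mm [674.   8.] [32. 33.] 86.2 mean [674.   8.]
wrist pin_a 0.79 minrect mm [664. 115.] [24. 36.] 12.6 mean [667. 116.]
wrist bolt_knob 0.86 minrect mm [466. -11.] [ 40. 105.] 3.4 mean [474. -14.]
side firelighter_box 0.82 minrect mm [559.  -1.] [96. 80.] 11.4 mean [559.  -0.]
```

View pics/w1.png

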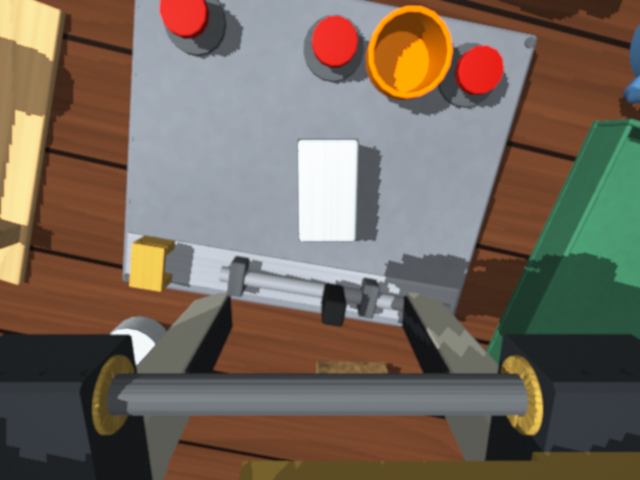

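The wrist view shows the box at px (328,190), the bowl at (409,52), and the pins at (335,42), (480,70) and (184,14). This agrees with the top view. Now I grasp the box.

```bash
python3 -m pendant '[{"rx":0,"ry":0,"rz":0,"tx":3.7,"ty":0.9,"tz":3,"claw":0.85},{"rx":0,"ry":0,"rz":0,"tx":3.7,"ty":0.9,"tz":7,"claw":0.85},{"rx":0,"ry":0,"rz":0,"tx":3.7,"ty":0.9,"tz":10,"claw":0.85},{"rx":0,"ry":0,"rz":0,"tx":3.7,"ty":0.9,"tz":13,"claw":0.85},{"rx":0,"ry":0,"rz":0,"tx":3.7,"ty":0.9,"tz":15.5,"claw":0.85},{"rx":0,"ry":0,"rz":0,"tx":3.7,"ty":0.9,"tz":17.3,"claw":0.85},{"rx":0,"ry":0,"rz":0,"tx":3.7,"ty":0.9,"tz":17.3,"claw":0.85}]' 20 | head -3
python3 -m pendant '[{"rx":0,"ry":0,"rz":0,"tx":0,"ty":0,"tz":0,"claw":0.3},{"rx":0,"ry":0,"rz":0,"tx":0,"ty":0,"tz":0,"claw":0.3},{"rx":0,"ry":0,"rz":0,"tx":0,"ty":0,"tz":0,"claw":0.3},{"rx":0,"ry":0,"rz":0,"tx":0,"ty":0,"tz":0,"claw":0.3},{"rx":0,"ry":0,"rz":0,"tx":0,"ty":0,"tz":0,"claw":0.3}]' 20
python3 -c "
from h import *
st();plan((568,-12,140,12.7),(592,-320,140,-4),(592,-320,18,-4))"
```

```text
time: 4.82
tcp_pos: [0.5656, -0.0129, 0.0329]
tool_rot: [-0.0, 0.994, 0.108, -0.003]
time: 5.23
tcp_pos: [0.5682, -0.0124, 0.038]
tool_rot: [0.0, 0.994, 0.109, 0.001]
ft_force: [-0.3, 1.4, 0.8]
opening: 0.539
grasp_force: 0.5
t 5.23 p [568.2 -12.4  38. ] yaw 12.5 F [-0.3  1.4  0.8] op 0.539 grip 0.5
t [  0.   -0.  -10.2] r [ 0.    -0.002 -0.004] rows>= 3
t [-4.4 30.6  0. ] r [0.    0.    0.291] rows>= 8
t [ 0.   0.  12.2] r [0. 0. 0.] rows>= 3
```

```bash
python3 -m pendant '[{"rx":0,"ry":0,"rz":0,"tx":0,"ty":0,"tz":0,"claw":0.3},{"rx":0,"ry":0,"rz":0,"tx":0,"ty":0,"tz":0,"claw":0.3},{"rx":0,"ry":0,"rz":0,"tx":0,"ty":0,"tz":-2,"claw":0.3},{"rx":0,"ry":0,"rz":0,"tx":0,"ty":0,"tz":-5,"claw":0.3},{"rx":0,"ry":0,"rz":0,"tx":0,"ty":0,"tz":-8,"claw":0.3},{"rx":0,"ry":0,"rz":0,"tx":0,"ty":0,"tz":-10.2,"claw":0.3},{"rx":0,"ry":0,"rz":0,"tx":0,"ty":0,"tz":-10.2,"claw":0.3}]' 20
python3 -m pendant '[{"rx":0,"ry":0,"rz":0.04,"tx":-0.5,"ty":3,"tz":0,"claw":0.3},{"rx":0,"ry":0,"rz":0.08,"tx":-1,"ty":7,"tz":0,"claw":0.3},{"rx":0,"ry":0,"rz":0.12,"tx":-1.5,"ty":11,"tz":0,"claw":0.3},{"rx":0,"ry":0,"rz":0.16,"tx":-2.2,"ty":15,"tz":0,"claw":0.3},{"rx":0,"ry":0,"rz":0.2,"tx":-3,"ty":19,"tz":0,"claw":0.3},{"rx":0,"ry":0,"rz":0.24,"tx":-3.5,"ty":23,"tz":0,"claw":0.3},{"rx":0,"ry":0,"rz":0.28,"tx":-4,"ty":27,"tz":0,"claw":0.3},{"rx":0,"ry":0,"rz":0.29,"tx":-4.4,"ty":30.6,"tz":0,"claw":0.3},{"rx":0,"ry":0,"rz":0.29,"tx":-4.4,"ty":30.6,"tz":0,"claw":0.3}]' 20
python3 -c "
from h import *
st();plan((592,-320,16,-4))"
```

```text
time: 5.82
tcp_pos: [0.5693, -0.0125, 0.144]
tool_rot: [0.001, 0.994, 0.109, 0.003]
ft_force: [0.8, 0.9, -0.5]
opening: 0.496
grasp_force: 20.0
time: 6.57
tcp_pos: [0.5901, -0.326, 0.1369]
tool_rot: [0.0, 0.999, -0.038, -0.001]
ft_force: [0.4, -1.4, -1.5]
opening: 0.496
grasp_force: 20.0
t 6.57 p [ 590.1 -326.   136.9] yaw -4.4 F [ 0.4 -1.4 -1.5] op 0.496 grip 20.0
t [ 0.2 -0.6 12.1] r [ 0.001  0.002 -0.007] rows>= 3
```

```bash
python3 -m pendant '[{"rx":0,"ry":0,"rz":0,"tx":0,"ty":0,"tz":3,"claw":0.3},{"rx":0,"ry":0,"rz":0,"tx":0,"ty":0,"tz":6,"claw":0.3},{"rx":0,"ry":0,"rz":0,"tx":0,"ty":0,"tz":9,"claw":0.3},{"rx":0,"ry":0,"rz":0,"tx":0,"ty":0,"tz":11,"claw":0.3},{"rx":0,"ry":0,"rz":0,"tx":0,"ty":0,"tz":12.2,"claw":0.3},{"rx":0,"ry":0,"rz":0,"tx":0,"ty":0,"tz":12.2,"claw":0.3},{"rx":0,"ry":0,"rz":0,"tx":0,"ty":0,"tz":12.2,"claw":0.3}]' 20
python3 -m pendant '[{"rx":0,"ry":0,"rz":0,"tx":0,"ty":0,"tz":0,"claw":0.65},{"rx":0,"ry":0,"rz":0,"tx":0,"ty":0,"tz":0,"claw":0.65},{"rx":0,"ry":0,"rz":0,"tx":0,"ty":0,"tz":0,"claw":0.65},{"rx":0,"ry":0,"rz":0,"tx":0,"ty":0,"tz":-3,"claw":0.65},{"rx":0,"ry":0,"rz":0,"tx":0,"ty":0,"tz":-7,"claw":0.65},{"rx":0,"ry":0,"rz":0,"tx":0,"ty":0,"tz":-11,"claw":0.65},{"rx":0,"ry":0,"rz":0,"tx":0,"ty":0,"tz":-15,"claw":0.65},{"rx":0,"ry":0,"rz":0,"tx":0,"ty":0,"tz":-18.5,"claw":0.95}]' 20
python3 -c "
from h import *
st();plan((675,-45,205,-45),(675,-45,38,-45))"
```

```text
time: 7.15
tcp_pos: [0.5909, -0.3205, 0.0168]
tool_rot: [-0.0, 0.999, -0.036, -0.0]
ft_force: [-0.3, -0.8, -1.6]
opening: 0.493
grasp_force: 20.0
time: 7.82
tcp_pos: [0.5909, -0.3206, 0.2058]
tool_rot: [0.001, 0.999, -0.036, 0.001]
ft_force: [0.6, 0.8, 0.8]
opening: 0.685
grasp_force: 0.0
t 7.82 p [ 590.9 -320.6  205.8] yaw -4.1 F [0.6 0.8 0.8] op 0.685 grip 0.0
t [  6.4 -28.1   0.1] r [ 0.    -0.003  0.713] rows>= 7
t [ 0.   0.  16.7] r [0. 0. 0.] rows>= 5
```

```bash
python3 -m pendant '[{"rx":0,"ry":0,"rz":0.1,"tx":1,"ty":-4,"tz":0,"claw":0.95},{"rx":0,"ry":0,"rz":0.2,"tx":2,"ty":-8,"tz":0,"claw":0.95},{"rx":0,"ry":0,"rz":0.3,"tx":3,"ty":-12,"tz":0,"claw":0.95},{"rx":0,"ry":0,"rz":0.4,"tx":4,"ty":-16,"tz":0,"claw":0.95},{"rx":0,"ry":0,"rz":0.5,"tx":5,"ty":-20,"tz":0,"claw":0.95},{"rx":0,"ry":0,"rz":0.6,"tx":6,"ty":-24,"tz":0,"claw":0.95},{"rx":0,"ry":0,"rz":0.71,"tx":6.4,"ty":-28.1,"tz":0,"claw":0.95},{"rx":0,"ry":0,"rz":0.71,"tx":6.4,"ty":-28.1,"tz":0,"claw":0.95},{"rx":0,"ry":0,"rz":0.71,"tx":6.4,"ty":-28.1,"tz":0,"claw":0.95}]' 12 |head -2
python3 - <<'E'
from h import *
st()
c=cam("wrist");cv2.imwrite("pics/w2.png",c["pixels"])
P("wrist",c,"pinch_bowl",.072);P("wrist",c,"firelighter_box",.05);P("wrist",c,"oil_bottle",.12)
c=cam("side");P("side",c,"pinch_bowl",.072);P("side",c,"oil_bottle",.16);P("side",c,"firelighter_box",.04)
plan((675,-45,38,-45))
E
```

```text
time: 8.57
tcp_pos: [0.6753, -0.0429, 0.2026]
t 8.57 p [675.3 -42.9 202.6] yaw -44.6 F [-0.1 -0.9  0.2] op 0.951 grip 0.0
wrist pinch_bowl 0.62 minrect mm [678. -46.] [59. 60.] 72.5 mean [678. -47.]
wrist firelighter_box 0.75 minrect mm [ 612. -288.] [46. 85.] 58.0 mean [ 610. -297.]
wrist oil_bottle 0.9 minrect mm [779. -97.] [59. 58.] 44.9 mean [780. -97.]
side pinch_bowl 0.56 minrect mm [661. -26.] [ 56. 106.] 39.3 mean [659. -27.]
side oil_bottle 0.94 minrect mm [709. -19.] [ 53. 251.] 42.6 mean [703. -13.]
side firelighter_box 0.82 minrect mm [ 581. -302.] [ 88. 105.] 87.5 mean [ 580. -301.]
t [-0.1 -0.1 16.4] r [-0.    -0.     0.002] rows>= 4
```

View pics/w2.png

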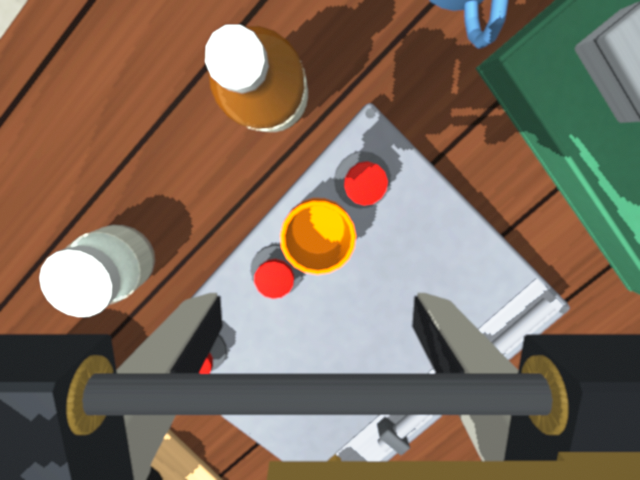

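The wrist view shows the bowl at (319,237) with pins b (274,280) and a (366,185) clear of the finger paths. The box is in the caddy, at the top right of the image. Now I descend on the bowl.

```bash
python3 -m pendant '[{"rx":0,"ry":0,"rz":0,"tx":0.3,"ty":0.1,"tz":4,"claw":0.95},{"rx":0,"ry":0,"rz":0,"tx":0.3,"ty":0.1,"tz":8,"claw":0.95},{"rx":0,"ry":0,"rz":0,"tx":0.3,"ty":0.1,"tz":11,"claw":0.95},{"rx":0,"ry":0,"rz":0,"tx":0.3,"ty":0.1,"tz":14,"claw":0.95},{"rx":0,"ry":0,"rz":0,"tx":0.3,"ty":0.1,"tz":16,"claw":0.95},{"rx":0,"ry":0,"rz":0,"tx":0.3,"ty":0.1,"tz":16.4,"claw":0.95},{"rx":0,"ry":0,"rz":0,"tx":0.3,"ty":0.1,"tz":16.4,"claw":0.95}]' 12 | head -2
python3 -m pendant '[{"rx":0,"ry":0,"rz":0,"tx":0,"ty":0,"tz":0,"claw":0.4},{"rx":0,"ry":0,"rz":0,"tx":0,"ty":0,"tz":0,"claw":0.4},{"rx":0,"ry":0,"rz":0,"tx":0,"ty":0,"tz":0,"claw":0.4},{"rx":0,"ry":0,"rz":0,"tx":0,"ty":0,"tz":0,"claw":0.4},{"rx":0,"ry":0,"rz":0,"tx":0,"ty":0,"tz":0,"claw":0.4},{"rx":0,"ry":0,"rz":0,"tx":0,"ty":0,"tz":0,"claw":0.4},{"rx":0,"ry":0,"rz":0,"tx":0,"ty":0,"tz":0,"claw":0.4},{"rx":0,"ry":0,"rz":0,"tx":0,"ty":0,"tz":0,"claw":0.4}]' 12
python3 -m pendant '[{"rx":0,"ry":0,"rz":0,"tx":0,"ty":0,"tz":-2,"claw":0.4},{"rx":0,"ry":0,"rz":0,"tx":0,"ty":0,"tz":-5,"claw":0.4},{"rx":0,"ry":0,"rz":0,"tx":0,"ty":0,"tz":-8,"claw":0.4},{"rx":0,"ry":0,"rz":0,"tx":0,"ty":0,"tz":-11,"claw":0.4},{"rx":0,"ry":0,"rz":0,"tx":0,"ty":0,"tz":-13,"claw":0.4},{"rx":0,"ry":0,"rz":0,"tx":0,"ty":0,"tz":-13,"claw":0.4}]' 12
python3 -c "
from h import *
st();plan((560,-200,168,-45),(480,-315,168,-30),(480,-315,16,-30))"
```

```text
time: 9.55
tcp_pos: [0.6758, -0.0481, 0.0368]
time: 10.22
tcp_pos: [0.6768, -0.0478, 0.0389]
tool_rot: [-0.0, 0.925, -0.381, 0.001]
ft_force: [-1.1, 0.7, 6.0]
opening: 0.647
grasp_force: 12.0
time: 10.72
tcp_pos: [0.6778, -0.0479, 0.1734]
tool_rot: [-0.001, 0.924, -0.381, 0.003]
ft_force: [-0.6, 0.8, -0.9]
opening: 0.649
grasp_force: 12.0
t 10.72 p [677.8 -47.9 173.4] yaw -44.8 F [-0.6  0.8 -0.9] op 0.649 grip 12.0
t [ 2.4 19.1  0.5] r [-0.004 -0.005  0.003] rows>= 5
t [ 2.5 13.8  0. ] r [ 0.     0.    -0.262] rows>= 4
t [ 0.   0.  15.2] r [0. 0. 0.] rows>= 4
```

```bash
python3 -m pendant '[{"rx":0,"ry":0,"rz":0,"tx":0.6,"ty":4,"tz":0,"claw":0.4},{"rx":0,"ry":0,"rz":0,"tx":1.2,"ty":8,"tz":0,"claw":0.4},{"rx":0,"ry":0,"rz":0,"tx":1.8,"ty":12,"tz":0,"claw":0.4},{"rx":0,"ry":0,"rz":0,"tx":2.4,"ty":16,"tz":0,"claw":0.4},{"rx":0,"ry":0,"rz":0,"tx":3,"ty":20,"tz":0,"claw":0.4},{"rx":0,"ry":0,"rz":0,"tx":3.6,"ty":24,"tz":0,"claw":0.4},{"rx":0,"ry":0,"rz":0,"tx":4.2,"ty":28,"tz":0,"claw":0.4},{"rx":0,"ry":0,"rz":0,"tx":4.8,"ty":32,"tz":0,"claw":0.4},{"rx":0,"ry":0,"rz":0,"tx":4.8,"ty":33,"tz":0,"claw":0.4},{"rx":0,"ry":0,"rz":0,"tx":4.8,"ty":33,"tz":0,"claw":0.4}]' 12 | head -2
python3 -m pendant '[{"rx":0,"ry":0,"rz":0,"tx":0,"ty":0,"tz":4,"claw":0.4},{"rx":0,"ry":0,"rz":0,"tx":0,"ty":0,"tz":8,"claw":0.4},{"rx":0,"ry":0,"rz":0,"tx":0,"ty":0,"tz":11,"claw":0.4},{"rx":0,"ry":0,"rz":0,"tx":0,"ty":0,"tz":14,"claw":0.4},{"rx":0,"ry":0,"rz":0,"tx":0,"ty":0,"tz":15.3,"claw":0.4},{"rx":0,"ry":0,"rz":0,"tx":0,"ty":0,"tz":15.3,"claw":0.4}]' 12
python3 -c "
from h import *
st()"
```

```text
time: 11.55
tcp_pos: [0.476, -0.3175, 0.1672]
time: 12.05
tcp_pos: [0.4773, -0.3141, 0.0119]
tool_rot: [-0.001, 0.925, -0.381, -0.002]
ft_force: [0.6, 0.6, 0.1]
opening: 0.643
grasp_force: 12.0
t 12.05 p [ 477.3 -314.1   11.9] yaw -44.8 F [0.6 0.6 0.1] op 0.643 grip 12.0
```

```bash
python3 -m pendant '[{"rx":0,"ry":0,"rz":0,"tx":0,"ty":0,"tz":0,"claw":0.85},{"rx":0,"ry":0,"rz":0,"tx":0,"ty":0,"tz":0,"claw":0.85},{"rx":0,"ry":0,"rz":0,"tx":0,"ty":0,"tz":0,"claw":0.85},{"rx":0,"ry":0,"rz":0,"tx":0,"ty":0,"tz":-4,"claw":0.85},{"rx":0,"ry":0,"rz":0,"tx":0,"ty":0,"tz":-8,"claw":0.85},{"rx":0,"ry":0,"rz":0,"tx":0,"ty":0,"tz":-12,"claw":0.85},{"rx":0,"ry":0,"rz":0,"tx":0,"ty":0,"tz":-16,"claw":0.85},{"rx":0,"ry":0,"rz":0,"tx":0,"ty":0,"tz":-18.5,"claw":0.85},{"rx":0,"ry":0,"rz":0,"tx":0,"ty":0,"tz":-18.5,"claw":0.85}]' 12 | head -2
python3 - <<'E'
from h import *
st()
plan((505,0,200,-30),(500,315,200,-6.5))
c=cam("top");cv2.imwrite("pics/t3.png",cv2.resize(c["pixels"][110:370,100:510],(800,507),interpolation=2))
P("top",c,"pinch_bowl",.047);P("top",c,"firelighter_box",.045);P("top",c,"mallet",.06)
E
```

```text
time: 12.8
tcp_pos: [0.4794, -0.3167, 0.2079]
t 12.8 p [ 479.4 -316.7  207.9] yaw -44.8 F [-0.3 -0.5 -0.1] op 0.854 grip 0.0
t [-20.5 -24.3   0.6] r [-0.    -0.01  -0.259] rows>= 8
t [-16.2 -27.    0. ] r [ 0.    0.   -0.41] rows>= 8
top pinch_bowl 0.82 minrect mm [ 479. -305.] [50. 66.] 55.0 mean [ 477. -306.]
top firelighter_box 0.63 minrect mm [ 588. -315.] [53. 85.] 85.5 mean [ 588. -309.]
top mallet 0.56 minrect mm [533. 312.] [207.  75.] 0.6 mean [535. 322.]
```

```bash
python3 -m pendant '[{"rx":0,"ry":0,"rz":-0.03,"tx":-2.6,"ty":-3,"tz":0,"claw":0.7},{"rx":0,"ry":0,"rz":-0.06,"tx":-5.2,"ty":-6,"tz":0,"claw":0.7},{"rx":0,"ry":0,"rz":-0.09,"tx":-7.8,"ty":-9,"tz":0,"claw":0.7},{"rx":0,"ry":0,"rz":-0.12,"tx":-10.4,"ty":-12,"tz":0,"claw":0.7},{"rx":0,"ry":0,"rz":-0.15,"tx":-13,"ty":-15,"tz":0,"claw":0.7},{"rx":0,"ry":0,"rz":-0.18,"tx":-15.6,"ty":-18,"tz":0,"claw":0.7},{"rx":0,"ry":0,"rz":-0.22,"tx":-18,"ty":-21,"tz":0,"claw":0.7},{"rx":0,"ry":0,"rz":-0.26,"tx":-20.5,"ty":-24.3,"tz":0,"claw":0.7}]' 12 | head -2
python3 -m pendant '[{"rx":0,"ry":0,"rz":-0.06,"tx":-2,"ty":-3.4,"tz":0,"claw":0.7},{"rx":0,"ry":0,"rz":-0.12,"tx":-4,"ty":-6.8,"tz":0,"claw":0.7},{"rx":0,"ry":0,"rz":-0.17,"tx":-6,"ty":-10,"tz":0,"claw":0.7},{"rx":0,"ry":0,"rz":-0.22,"tx":-8,"ty":-13.4,"tz":0,"claw":0.7},{"rx":0,"ry":0,"rz":-0.27,"tx":-10,"ty":-16.8,"tz":0,"claw":0.7},{"rx":0,"ry":0,"rz":-0.32,"tx":-12,"ty":-20.2,"tz":0,"claw":0.7},{"rx":0,"ry":0,"rz":-0.37,"tx":-14,"ty":-23.6,"tz":0,"claw":0.7},{"rx":0,"ry":0,"rz":-0.41,"tx":-16.2,"ty":-27,"tz":0,"claw":0.7},{"rx":0,"ry":0,"rz":-0.41,"tx":-16.2,"ty":-27,"tz":0,"claw":0.7}]' 12 | head -2
python3 - <<'E'
from h import *
st()
c=cam("wrist");cv2.imwrite("pics/w4.png",c["pixels"])
P("wrist",c,"mallet",.062);P("wrist",c,"mallet_rest",.008)
a=cv2.imread("pics/t3.png");b=cv2.resize(c["pixels"],(507*4//3*0+640,480))
cv2.imwrite("pics/combo4.png",np.vstack([cv2.resize(c["pixels"],(480,360)),cv2.resize(a[:, 560:800].transpose(1,0,2),(480,228))]))
np.savez("w4.npz",K=c["intrinsics"],R=c["R"],t=c["t"])
E
```

```text
time: 13.67
tcp_pos: [0.5029, 0.0029, 0.1988]
time: 14.42
tcp_pos: [0.4965, 0.3211, 0.1978]
t 14.42 p [496.5 321.1 197.8] yaw -6.1 F [ 0.5 -0.9  0.3] op 0.7 grip 0.0
wrist mallet 0.65 minrect mm [535. 316.] [ 60. 205.] 88.6 mean [543. 322.]
wrist mallet_rest 0.97 minrect mm [540. 326.] [151. 261.] 83.0 mean [551. 323.]
```

View pics/combo4.png

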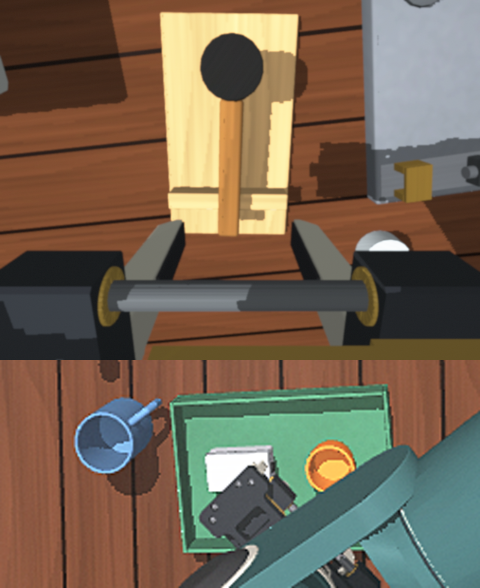

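The wrist view shows the mallet head at (232,67) and the handle running to (229,235), square in the view. The box and bowl are both inside the caddy.

Run:
```python
from h import *
w=np.load("w4.npz");c={"intrinsics":w["K"],"R":w["R"],"t":w["t"]}
f=lambda u,v,z:(ray(c,u/.75,v/.75,z)*1000).round(1)[:2]
print("head",f(232,67,.092),"hend",f(229,235,.062),f(231.5,102,.062))
print("rest",[f(*p,.008) for p in[(161,13),(299,15),(286,235),(172,221)]])
plan((549,317,198,-6.7),(549,317,33,-6.7))
```

```text
head [603.8 312.9] hend [433. 336.] [575.2 317.2]
rest [array([675. , 383.4]), array([657.4, 235.6]), array([399.9, 265.3]), array([435.7, 412.1])]
t [ 5.1 -0.7  0. ] r [0.001 0.002 0.005] rows>= 2
t [ 0.   0.  16.5] r [0. 0. 0.] rows>= 4
```

```bash
python3 -m pendant '[{"rx":0,"ry":0,"rz":0.024,"tx":3,"ty":-0.5,"tz":0,"claw":0.7},{"rx":0,"ry":0,"rz":0.024,"tx":5.8,"ty":-0.5,"tz":3,"claw":0.7},{"rx":0,"ry":0,"rz":0.024,"tx":5.8,"ty":-0.5,"tz":7,"claw":0.7},{"rx":0,"ry":0,"rz":0.024,"tx":5.8,"ty":-0.5,"tz":11,"claw":0.7},{"rx":0,"ry":0,"rz":0.024,"tx":5.8,"ty":-0.5,"tz":14,"claw":0.7},{"rx":0,"ry":0,"rz":0.024,"tx":5.8,"ty":-0.5,"tz":16,"claw":0.7},{"rx":0,"ry":0,"rz":0.024,"tx":5.8,"ty":-0.5,"tz":16.6,"claw":0.7},{"rx":0,"ry":0,"rz":0.024,"tx":5.8,"ty":-0.5,"tz":16.6,"claw":0.7},{"rx":0,"ry":0,"rz":0.024,"tx":5.8,"ty":-0.5,"tz":16.6,"claw":0.7}]' 60
python3 -m pendant '[{"rx":0,"ry":0,"rz":0,"tx":0,"ty":0,"tz":0,"claw":0.1},{"rx":0,"ry":0,"rz":0,"tx":0,"ty":0,"tz":0,"claw":0.1},{"rx":0,"ry":0,"rz":0,"tx":0,"ty":0,"tz":0,"claw":0.1},{"rx":0,"ry":0,"rz":0,"tx":0,"ty":0,"tz":0,"claw":0.1},{"rx":0,"ry":0,"rz":0,"tx":0,"ty":0,"tz":0,"claw":0.1},{"rx":0,"ry":0,"rz":0,"tx":0,"ty":0,"tz":0,"claw":0.1},{"rx":0,"ry":0,"rz":0,"tx":0,"ty":0,"tz":0,"claw":0.1},{"rx":0,"ry":0,"rz":0,"tx":0,"ty":0,"tz":0,"claw":0.1},{"rx":0,"ry":0,"rz":0,"tx":0,"ty":0,"tz":0,"claw":0.1},{"rx":0,"ry":0,"rz":0,"tx":0,"ty":0,"tz":0,"claw":0.1}]' 60
python3 -c "
from h import *
st()"
```

```text
time: 15.32
tcp_pos: [0.5568, 0.3138, 0.0351]
tool_rot: [-0.0, 0.998, -0.069, 0.0]
ft_force: [0.4, 0.2, 0.6]
opening: 0.701
grasp_force: 0.0
time: 16.15
tcp_pos: [0.5562, 0.3146, 0.0341]
tool_rot: [-0.0, 0.998, -0.068, 0.0]
ft_force: [-1.7, 0.7, 5.1]
opening: 0.261
grasp_force: 58.3
t 16.15 p [556.2 314.6  34.1] yaw -7.8 F [-1.7  0.7  5.1] op 0.261 grip 58.3
```

```bash
python3 -m pendant '[{"rx":0,"ry":0,"rz":0,"tx":0,"ty":0,"tz":-0.5,"claw":0.1},{"rx":0,"ry":0,"rz":0,"tx":0,"ty":0,"tz":-2,"claw":0.1},{"rx":0,"ry":0,"rz":0,"tx":0,"ty":0,"tz":-4,"claw":0.1},{"rx":0,"ry":0,"rz":0,"tx":0,"ty":0,"tz":-6,"claw":0.1},{"rx":0,"ry":0,"rz":0,"tx":0,"ty":0,"tz":-8,"claw":0.1},{"rx":0,"ry":0,"rz":0,"tx":0,"ty":0,"tz":-10,"claw":0.1},{"rx":0,"ry":0,"rz":0,"tx":0,"ty":0,"tz":-11.5,"claw":0.1},{"rx":0,"ry":0,"rz":0,"tx":0,"ty":0,"tz":-12,"claw":0.1},{"rx":0,"ry":0,"rz":0,"tx":0,"ty":0,"tz":-12,"claw":0.1}]' 60
python3 - <<'E'
from h import *
st()
plan((624.5,123.5,154,-7.8),)
a=cam("wrist");b=cam("side")
cv2.imwrite("pics/combo5.png",np.hstack([cv2.resize(a["pixels"][:,150:490],(340,480)),cv2.resize(b["pixels"][200:440,120:320],(400,480))]))
E
```

```text
time: 16.9
tcp_pos: [0.5566, 0.3146, 0.1555]
tool_rot: [-0.001, 0.998, -0.068, 0.001]
ft_force: [-0.1, -0.3, -3.3]
opening: 0.258
grasp_force: 58.4
t 16.9 p [556.6 314.6 155.5] yaw -7.8 F [-0.1 -0.3 -3.3] op 0.258 grip 58.4
t [ 9.3 18.   0.1] r [-0.001 -0.002 -0.   ] rows>= 5
```

View pics/combo5.png

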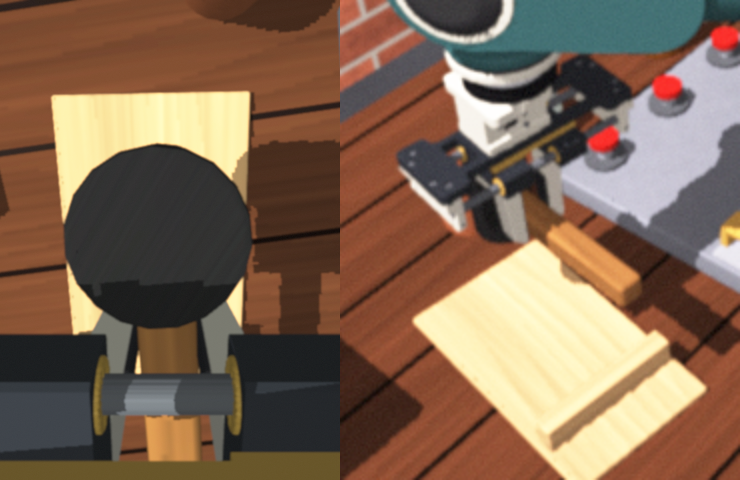

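The mallet is held: head top at crop (158,236), handle straight and level between the fingers. Next I get the head offset and move over pin c.

```bash
python3 - <<'E'
from h import *
a=cam("wrist");h=(ray(a,308,236,.2135)*1000);s=np.array(robot.sense()["tcp_pos"])*1000
d=h-s;print(h.round(1),"tool-frame offset",(toolR().T@d).round(1))
P("wrist",a,"mallet",.2135)
E
python3 -m pendant '[{"rx":0,"ry":0,"rz":0,"tx":2,"ty":3.6,"tz":0,"claw":0.1},{"rx":0,"ry":0,"rz":0,"tx":4,"ty":7.2,"tz":0,"claw":0.1},{"rx":0,"ry":0,"rz":0,"tx":6,"ty":10.8,"tz":0,"claw":0.1},{"rx":0,"ry":0,"rz":0,"tx":8,"ty":14.4,"tz":0,"claw":0.1},{"rx":0,"ry":0,"rz":0,"tx":9.3,"ty":18,"tz":0,"claw":0.1},{"rx":0,"ry":0,"rz":0,"tx":9.3,"ty":18,"tz":0,"claw":0.1},{"rx":0,"ry":0,"rz":0,"tx":9.3,"ty":18,"tz":0,"claw":0.1},{"rx":0,"ry":0,"rz":0,"tx":9.3,"ty":18,"tz":0,"claw":0.1}]' 60
python3 - <<'E'
from h import *
c=cam("side");cv2.imwrite("pics/s6.png",c["pixels"])
P("side",c,"pin_a",.062,3)
plan((624.5,123.5,94,-7.8),)
E
```

```text
[606.7 308.3 213.5] tool-frame offset [ 51.2  -1.1 -61.1]
wrist mallet 0.84 minrect mm [599. 312.] [53. 67.] 60.6 mean [599. 309.]
time: 17.77
tcp_pos: [0.6236, 0.1235, 0.153]
tool_rot: [0.0, 0.998, -0.068, -0.001]
ft_force: [0.9, -0.0, -2.1]
opening: 0.254
grasp_force: 59.1
side pin_a 0.77 minrect mm [662. 126.] [32. 55.] 43.1 mean [663. 125.]
side pin_a 0.59 minrect mm [668.   7.] [17. 37.] 73.1 mean [669.   8.]
side pin_a 0.57 minrect mm [670. -91.] [31. 50.] 38.6 mean [671. -92.]
t [0.1 0.1 5.9] r [0.    0.001 0.001] rows>= 2
```

```bash
python3 -m pendant '[{"rx":0,"ry":0,"rz":0,"tx":0,"ty":0,"tz":3,"claw":0.1},{"rx":0,"ry":0,"rz":0,"tx":0,"ty":0,"tz":5,"claw":0.1},{"rx":0,"ry":0,"rz":0,"tx":0,"ty":0,"tz":6,"claw":0.1},{"rx":0,"ry":0,"rz":0,"tx":0,"ty":0,"tz":6.7,"claw":0.1},{"rx":0,"ry":0,"rz":0,"tx":0,"ty":0,"tz":7.2,"claw":0.1},{"rx":0,"ry":0,"rz":0,"tx":0,"ty":0,"tz":7.7,"claw":0.1}]' 60
python3 -m pendant '[{"rx":0,"ry":0,"rz":0,"tx":0,"ty":0,"tz":0.4,"claw":0.1},{"rx":0,"ry":0,"rz":0,"tx":0,"ty":0,"tz":0.4,"claw":0.1}]' 60
python3 - <<'E'
from h import *
c=cam("side");cv2.imwrite("pics/s7.png",cv2.resize(c["pixels"][170:320,180:380],(800,600)))
st()
E
```

```text
time: 18.37
tcp_pos: [0.6244, 0.1241, 0.0782]
tool_rot: [-0.0, 0.998, -0.068, 0.001]
ft_force: [-4.2, 1.3, 5.4]
opening: 0.255
grasp_force: 59.1
time: 18.53
tcp_pos: [0.6243, 0.124, 0.0737]
tool_rot: [-0.0, 0.998, -0.068, 0.001]
ft_force: [0.7, 0.9, -2.2]
opening: 0.253
grasp_force: 59.1
t 18.58 p [624.3 123.8  73.8] yaw -7.8 F [ 0.   0.8 -2. ] op 0.252 grip 59.1
```

View pics/s7.png

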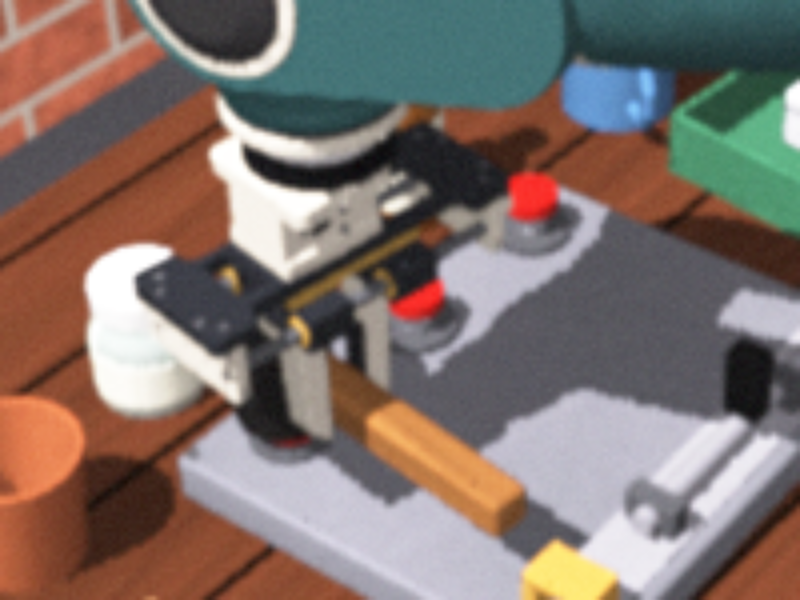

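The mallet head sits on pin c, with its red rim just showing under the head at (293,440). I keep pressing to the stop.

```bash
for i in 1; do python3 -m pendant '[{"rx":0,"ry":0,"rz":0,"tx":0,"ty":0,"tz":0.4,"claw":0.1},{"rx":0,"ry":0,"rz":0,"tx":0,"ty":0,"tz":0.7,"claw":0.1}]' 60; done
python3 -m pendant '[{"rx":0,"ry":0,"rz":0,"tx":0,"ty":0,"tz":0.2,"claw":0.1},{"rx":0,"ry":0,"rz":0,"tx":0,"ty":0,"tz":0.2,"claw":0.1}]' 60
python3 -m pendant '[{"rx":0,"ry":0,"rz":0,"tx":0,"ty":0,"tz":0.2,"claw":0.1},{"rx":0,"ry":0,"rz":0,"tx":0,"ty":0,"tz":0.2,"claw":0.1}]' 60
```

```text
time: 18.75
tcp_pos: [0.6244, 0.1237, 0.067]
tool_rot: [-0.0, 0.998, -0.068, 0.001]
ft_force: [-2.3, 1.4, 5.2]
opening: 0.252
grasp_force: 59.1
time: 18.92
tcp_pos: [0.6245, 0.1238, 0.0654]
tool_rot: [-0.0, 0.998, -0.068, 0.001]
ft_force: [-3.9, 1.1, 7.1]
opening: 0.254
grasp_force: 59.1
time: 19.08
tcp_pos: [0.6252, 0.1242, 0.0647]
tool_rot: [-0.001, 0.998, -0.068, 0.002]
ft_force: [-4.3, 2.5, 15.8]
opening: 0.256
grasp_force: 59.9
```

```bash
python3 -m pendant '[{"rx":0,"ry":0,"rz":0,"tx":0,"ty":0,"tz":0.2,"claw":0.1},{"rx":0,"ry":0,"rz":0,"tx":0,"ty":0,"tz":0.2,"claw":0.1}]' 60
python3 -m pendant '[{"rx":0,"ry":0,"rz":0,"tx":0,"ty":0,"tz":-2,"claw":0.1},{"rx":0,"ry":0,"rz":0,"tx":0,"ty":0,"tz":-5,"claw":0.1},{"rx":0,"ry":0,"rz":0,"tx":0,"ty":0,"tz":-7,"claw":0.1},{"rx":0,"ry":0,"rz":0,"tx":0,"ty":0,"tz":-7,"claw":0.1}]' 60
python3 - <<'E'
from h import *
st();plan((629,14.5,134,-7.8),(629,14.5,88,-7.8))
c=cam("wrist");cv2.imwrite("pics/w8.png",c["pixels"])
P("wrist",c,"mallet",.19)
E
```

```text
time: 19.25
tcp_pos: [0.6254, 0.1244, 0.064]
tool_rot: [-0.001, 0.998, -0.068, 0.002]
ft_force: [-11.5, 3.8, 27.7]
opening: 0.253
grasp_force: 60.0
time: 19.58
tcp_pos: [0.6257, 0.1237, 0.135]
tool_rot: [-0.001, 0.998, -0.068, 0.003]
ft_force: [-0.3, -0.2, -2.2]
opening: 0.257
grasp_force: 60.0
t 19.58 p [625.7 123.7 135. ] yaw -7.8 F [-0.3 -0.2 -2.2] op 0.257 grip 60.0
t [ 1.8 10.8  0.1] r [-0.002 -0.007 -0.   ] rows>= 3
t [0.  0.  4.6] r [0. 0. 0.] rows>= 2
wrist mallet 0.59 minrect mm [666. 120.] [56. 70.] 54.9 mean [666. 117.]
```

```bash
python3 -m pendant '[{"rx":0,"ry":0,"rz":0,"tx":0.6,"ty":3.6,"tz":0,"claw":0.1},{"rx":0,"ry":0,"rz":0,"tx":1.2,"ty":7.2,"tz":0,"claw":0.1},{"rx":0,"ry":0,"rz":0,"tx":1.8,"ty":10.8,"tz":0,"claw":0.1},{"rx":0,"ry":0,"rz":0,"tx":1.8,"ty":10.8,"tz":0,"claw":0.1},{"rx":0,"ry":0,"rz":0,"tx":1.8,"ty":10.8,"tz":0,"claw":0.1}]' 60 |head -2
python3 -m pendant '[{"rx":0,"ry":0,"rz":0,"tx":0,"ty":0,"tz":2.5,"claw":0.1},{"rx":0,"ry":0,"rz":0,"tx":0,"ty":0,"tz":4.5,"claw":0.1},{"rx":0,"ry":0,"rz":0,"tx":0,"ty":0,"tz":5.2,"claw":0.1},{"rx":0,"ry":0,"rz":0,"tx":0,"ty":0,"tz":5.8,"claw":0.1},{"rx":0,"ry":0,"rz":0,"tx":0,"ty":0,"tz":6.4,"claw":0.1},{"rx":0,"ry":0,"rz":0,"tx":0,"ty":0,"tz":6.8,"claw":0.1},{"rx":0,"ry":0,"rz":0,"tx":0,"ty":0,"tz":6.8,"claw":0.1}]' 60
python3 -m pendant '[{"rx":0,"ry":0,"rz":0,"tx":0,"ty":0,"tz":0.2,"claw":0.1},{"rx":0,"ry":0,"rz":0,"tx":0,"ty":0,"tz":0.2,"claw":0.1}]' 60
```

```text
time: 20.1
tcp_pos: [0.6264, 0.0123, 0.1278]
time: 20.68
tcp_pos: [0.6272, 0.0149, 0.064]
tool_rot: [-0.0, 0.998, -0.068, 0.0]
ft_force: [-10.6, 0.3, 16.6]
opening: 0.254
grasp_force: 60.0
time: 20.85
tcp_pos: [0.6273, 0.0149, 0.0635]
tool_rot: [-0.0, 0.998, -0.068, 0.0]
ft_force: [-18.9, 2.0, 29.8]
opening: 0.254
grasp_force: 60.0
```

```bash
python3 -m pendant '[{"rx":0,"ry":0,"rz":0,"tx":0,"ty":0,"tz":0.1,"claw":0.1},{"rx":0,"ry":0,"rz":0,"tx":0,"ty":0,"tz":0.1,"claw":0.1}]' 60
```

```text
time: 21.02
tcp_pos: [0.6273, 0.0149, 0.0633]
tool_rot: [-0.0, 0.998, -0.068, 0.001]
ft_force: [-25.6, 0.5, 39.9]
opening: 0.256
grasp_force: 60.0
```

```bash
python3 -m pendant '[{"rx":0,"ry":0,"rz":0,"tx":0,"ty":0,"tz":-2,"claw":0.1},{"rx":0,"ry":0,"rz":0,"tx":0,"ty":0,"tz":-5,"claw":0.1},{"rx":0,"ry":0,"rz":0,"tx":0,"ty":0,"tz":-7,"claw":0.1},{"rx":0,"ry":0,"rz":0,"tx":0.7,"ty":3.6,"tz":-7,"claw":0.1},{"rx":0,"ry":0,"rz":0,"tx":1.4,"ty":7.2,"tz":-7,"claw":0.1},{"rx":0,"ry":0,"rz":0,"tx":2.2,"ty":10.7,"tz":-7,"claw":0.1},{"rx":0,"ry":0,"rz":0,"tx":2.2,"ty":10.7,"tz":-7,"claw":0.1},{"rx":0,"ry":0,"rz":0,"tx":2.2,"ty":10.7,"tz":-7,"claw":0.1},{"rx":0,"ry":0,"rz":0,"tx":2.2,"ty":10.7,"tz":-7,"claw":0.1}]' 60
python3 -c "
from h import *
c=cam('wrist');cv2.imwrite('pics/w9.png',c['pixels']);st();plan((634.5,-94,88,-7.8))"
```

```text
time: 21.77
tcp_pos: [0.6342, -0.0944, 0.1287]
tool_rot: [-0.0, 0.998, -0.068, -0.0]
ft_force: [-0.4, -0.4, -3.3]
opening: 0.252
grasp_force: 60.0
t 21.82 p [634.3 -94.  128.8] yaw -7.8 F [-0.6 -0.6 -3.1] op 0.256 grip 60.0
t [0.  0.  4.1] r [-0.     0.     0.001] rows>= 1
```

View pics/w9.png

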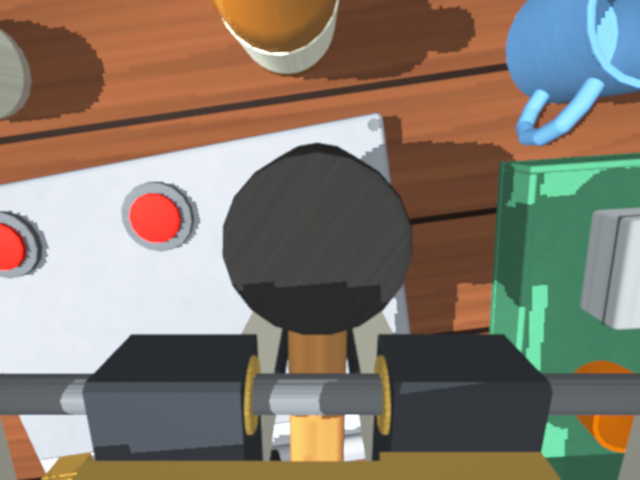

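Pins b (157,216) and c (8,247) sit low in their collars, and the mallet has not shifted in the grip. Pin a is next.

```bash
python3 -m pendant '[{"rx":0,"ry":0,"rz":0,"tx":0,"ty":0,"tz":2.5,"claw":0.1},{"rx":0,"ry":0,"rz":0,"tx":0,"ty":0,"tz":4,"claw":0.1},{"rx":0,"ry":0,"rz":0,"tx":0,"ty":0,"tz":4.6,"claw":0.1},{"rx":0,"ry":0,"rz":0,"tx":0,"ty":0,"tz":5.2,"claw":0.1},{"rx":0,"ry":0,"rz":0,"tx":0,"ty":0,"tz":5.8,"claw":0.1},{"rx":0,"ry":0,"rz":0,"tx":0,"ty":0,"tz":6.3,"claw":0.1},{"rx":0,"ry":0,"rz":0,"tx":0,"ty":0,"tz":6.3,"claw":0.1}]' 60
python3 -m pendant '[{"rx":0,"ry":0,"rz":0,"tx":0,"ty":0,"tz":0.2,"claw":0.1},{"rx":0,"ry":0,"rz":0,"tx":0,"ty":0,"tz":0.2,"claw":0.1}]' 60
```

```text
time: 22.4
tcp_pos: [0.6343, -0.0943, 0.0658]
tool_rot: [-0.0, 0.998, -0.068, -0.0]
ft_force: [-0.4, 0.4, -2.7]
opening: 0.25
grasp_force: 60.0
time: 22.57
tcp_pos: [0.6345, -0.0947, 0.0647]
tool_rot: [-0.0, 0.998, -0.068, 0.0]
ft_force: [-1.7, 2.5, 1.5]
opening: 0.255
grasp_force: 60.0
```

```bash
python3 -m pendant '[{"rx":0,"ry":0,"rz":0,"tx":0,"ty":0,"tz":0.2,"claw":0.1},{"rx":0,"ry":0,"rz":0,"tx":0,"ty":0,"tz":0.2,"claw":0.1}]' 60; python3 -m pendant '[{"rx":0,"ry":0,"rz":0,"tx":0,"ty":0,"tz":0.15,"claw":0.1},{"rx":0,"ry":0,"rz":0,"tx":0,"ty":0,"tz":0.15,"claw":0.1}]' 60
```

```text
time: 22.73
tcp_pos: [0.6346, -0.0947, 0.0641]
tool_rot: [-0.0, 0.998, -0.068, 0.0]
ft_force: [-10.6, 3.3, 16.6]
opening: 0.256
grasp_force: 60.0
time: 22.9
tcp_pos: [0.6346, -0.0947, 0.0638]
tool_rot: [-0.0, 0.998, -0.068, 0.001]
ft_force: [-16.5, 4.3, 28.0]
opening: 0.252
grasp_force: 60.0
```

```bash
python3 -m pendant '[{"rx":0,"ry":0,"rz":0,"tx":0,"ty":0,"tz":-3,"claw":0.1},{"rx":0,"ry":0,"rz":0,"tx":0,"ty":0,"tz":-6,"claw":0.1},{"rx":0,"ry":0,"rz":0,"tx":0,"ty":0,"tz":-9,"claw":0.1},{"rx":0,"ry":0,"rz":0,"tx":0,"ty":0,"tz":-9,"claw":0.1},{"rx":0,"ry":0,"rz":0,"tx":0,"ty":0,"tz":-9,"claw":0.1}]' 60 | head -2
python3 - <<'E'
from h import *
st();plan((590,120,155,-7.6),(556,318.5,155,-7.3),(556,318.5,35,-7.3))
c=cam("top");cv2.imwrite("pics/t10.png",c["pixels"])
P("top",c,"pin_a",.04,3);P("top",c,"pinch_bowl",.047)
E
```

```text
time: 23.32
tcp_pos: [0.6349, -0.0951, 0.1521]
t 23.32 p [634.9 -95.1 152.1] yaw -7.8 F [-0.1  0.4 -4.1] op 0.252 grip 60.0
t [ -7.4 -20.7  -0.3] r [ 0.    -0.003 -0.004] rows>= 6
t [ -6.  -19.2   0. ] r [ 0.     0.    -0.005] rows>= 5
t [ 0.  0. 12.] r [0. 0. 0.] rows>= 3
top pin_a 0.54 minrect mm [669. 119.] [33. 32.] 2.2 mean [669. 119.]
top pin_a 0.47 minrect mm [674.   9.] [29. 30.] 1.6 mean [674.  10.]
top pinch_bowl 0.9 minrect mm [ 474. -309.] [59. 67.] 27.1 mean [ 475. -309.]
```

```bash
python3 -m pendant '[{"rx":0,"ry":0,"rz":-0.009,"tx":-1.3,"ty":-4,"tz":-0.3,"claw":0.1},{"rx":0,"ry":0,"rz":-0.009,"tx":-2.6,"ty":-8,"tz":-0.3,"claw":0.1},{"rx":0,"ry":0,"rz":-0.009,"tx":-3.9,"ty":-12,"tz":-0.3,"claw":0.1},{"rx":0,"ry":0,"rz":-0.009,"tx":-5.2,"ty":-16,"tz":-0.3,"claw":0.1},{"rx":0,"ry":0,"rz":-0.009,"tx":-6.5,"ty":-20,"tz":-0.3,"claw":0.1},{"rx":0,"ry":0,"rz":-0.009,"tx":-7.8,"ty":-24,"tz":-0.3,"claw":0.1},{"rx":0,"ry":0,"rz":-0.009,"tx":-9.1,"ty":-28,"tz":-0.3,"claw":0.1},{"rx":0,"ry":0,"rz":-0.009,"tx":-10.4,"ty":-32,"tz":-0.3,"claw":0.1},{"rx":0,"ry":0,"rz":-0.009,"tx":-11.7,"ty":-36,"tz":-0.3,"claw":0.1},{"rx":0,"ry":0,"rz":-0.009,"tx":-13.4,"ty":-39.9,"tz":-0.3,"claw":0.1}]' 60 | head -2
python3 -m pendant '[{"rx":0,"ry":0,"rz":0,"tx":0,"ty":0,"tz":0,"claw":0.1},{"rx":0,"ry":0,"rz":0,"tx":0,"ty":0,"tz":0,"claw":0.1},{"rx":0,"ry":0,"rz":0,"tx":0,"ty":0,"tz":0,"claw":0.1}]' 60 | head -2
python3 - <<'E'
from h import *
st();plan((556,318.5,35,-7.3))
c=cam("wrist");cv2.imwrite("pics/w11.png",c["pixels"])
E
```

```text
time: 24.3
tcp_pos: [0.5559, 0.316, 0.1516]
time: 24.55
tcp_pos: [0.5565, 0.3139, 0.1519]
t 24.55 p [556.5 313.9 151.9] yaw -7.3 F [-0.1 -0.3 -2.2] op 0.258 grip 60.0
t [-0.1 -0.5 11.7] r [0.001 0.002 0.001] rows>= 3
```

View pics/w11.png

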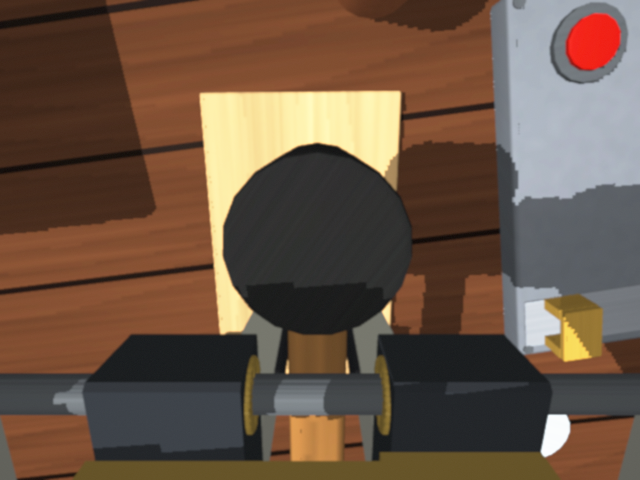

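The head is over the rest plate but sits a few mm right of its centre (plate 200–402, head centre 318). I shift 5 mm and lower.

```bash
python3 -m pendant '[{"rx":0,"ry":0,"rz":0,"tx":0,"ty":-0.5,"tz":2.5,"claw":0.1},{"rx":0,"ry":0,"rz":0,"tx":0,"ty":-0.5,"tz":5,"claw":0.1},{"rx":0,"ry":0,"rz":0,"tx":0,"ty":-0.5,"tz":7.5,"claw":0.1},{"rx":0,"ry":0,"rz":0,"tx":0,"ty":-0.5,"tz":9.5,"claw":0.1},{"rx":0,"ry":0,"rz":0,"tx":0,"ty":-0.5,"tz":10.8,"claw":0.1},{"rx":0,"ry":0,"rz":0,"tx":0,"ty":-0.5,"tz":11.5,"claw":0.1},{"rx":0,"ry":0,"rz":0,"tx":0,"ty":-0.5,"tz":11.5,"claw":0.1},{"rx":0,"ry":0,"rz":0,"tx":0,"ty":-0.5,"tz":11.5,"claw":0.1}]' 60
python3 -m pendant '[{"rx":0,"ry":0,"rz":0,"tx":0,"ty":0,"tz":0.1,"claw":0.1},{"rx":0,"ry":0,"rz":0,"tx":0,"ty":0,"tz":0.1,"claw":0.1},{"rx":0,"ry":0,"rz":0,"tx":0,"ty":0,"tz":0.1,"claw":0.1}]' 60
```

```text
time: 25.27
tcp_pos: [0.5581, 0.3189, 0.0392]
tool_rot: [-0.0, 0.998, -0.064, 0.0]
ft_force: [-0.1, -0.4, -2.1]
opening: 0.253
grasp_force: 60.0
time: 25.52
tcp_pos: [0.5579, 0.3194, 0.0383]
tool_rot: [-0.0, 0.998, -0.064, 0.001]
ft_force: [0.4, 0.5, -2.7]
opening: 0.255
grasp_force: 60.0
```

Still free of the plate, so I lower further.

```bash
python3 -m pendant '[{"rx":0,"ry":0,"rz":0,"tx":-0.1,"ty":0,"tz":0.2,"claw":0.1},{"rx":0,"ry":0,"rz":0,"tx":-0.1,"ty":0,"tz":0.3,"claw":0.1},{"rx":0,"ry":0,"rz":0,"tx":-0.1,"ty":0,"tz":0.3,"claw":0.1}]' 60
python3 -m pendant '[{"rx":0,"ry":0,"rz":0,"tx":0,"ty":0,"tz":0.1,"claw":0.1},{"rx":0,"ry":0,"rz":0,"tx":0,"ty":0,"tz":0.1,"claw":0.1},{"rx":0,"ry":0,"rz":0,"tx":0,"ty":0,"tz":0.1,"claw":0.1}]' 60
```

```text
time: 25.77
tcp_pos: [0.5566, 0.3194, 0.0347]
tool_rot: [-0.0, 0.998, -0.064, 0.0]
ft_force: [0.3, 0.4, 2.1]
opening: 0.253
grasp_force: 60.0
time: 26.02
tcp_pos: [0.5568, 0.3194, 0.0337]
tool_rot: [-0.0, 0.998, -0.064, 0.0]
ft_force: [2.1, 0.5, 2.8]
opening: 0.254
grasp_force: 60.0
```

```bash
python3 -m pendant '[{"rx":0,"ry":0,"rz":0,"tx":0,"ty":0,"tz":0,"claw":0.5},{"rx":0,"ry":0,"rz":0,"tx":0,"ty":0,"tz":0,"claw":0.6},{"rx":0,"ry":0,"rz":0,"tx":0,"ty":0,"tz":0,"claw":0.6},{"rx":0,"ry":0,"rz":0,"tx":0,"ty":0,"tz":0,"claw":0.6},{"rx":0,"ry":0,"rz":0,"tx":0,"ty":0,"tz":0,"claw":0.6}]' 20 | head -2
python3 -m pendant '[{"rx":0,"ry":0,"rz":0,"tx":0,"ty":0,"tz":-2,"claw":0.6},{"rx":0,"ry":0,"rz":0,"tx":0,"ty":0,"tz":-6,"claw":0.6},{"rx":0,"ry":0,"rz":0,"tx":0,"ty":0,"tz":-10,"claw":0.6},{"rx":0,"ry":0,"rz":0,"tx":0,"ty":0,"tz":-14,"claw":0.6},{"rx":0,"ry":0,"rz":0,"tx":0,"ty":0,"tz":-17,"claw":0.6},{"rx":0,"ry":0,"rz":0,"tx":0,"ty":0,"tz":-17,"claw":0.6}]' 20
python3 - <<'E'
from h import *
st();c=cam("side");cv2.imwrite("pics/s12.png",c["pixels"])
P("side",c,"bolt_knob",.09)
plan((420,-20,200,2.6))
E
```

```text
time: 26.43
tcp_pos: [0.5565, 0.3193, 0.0333]
time: 26.93
tcp_pos: [0.5581, 0.3201, 0.2111]
tool_rot: [-0.002, 0.998, -0.064, 0.004]
ft_force: [1.1, 0.4, 1.3]
opening: 0.599
grasp_force: 0.0
t 26.93 p [558.1 320.1 211.1] yaw -7.3 F [1.1 0.4 1.3] op 0.599 grip 0.0
side bolt_knob 0.74 minrect mm [462.  -9.] [ 49. 174.] 3.7 mean [454. -12.]
t [-9.3 35.4  0.4] r [-0.001 -0.002 -0.173] rows>= 9
```

```bash
python3 -m pendant '[{"rx":0,"ry":0,"rz":-0.02,"tx":-0.9,"ty":3.8,"tz":0,"claw":0.6},{"rx":0,"ry":0,"rz":-0.04,"tx":-1.8,"ty":7.6,"tz":0,"claw":0.6},{"rx":0,"ry":0,"rz":-0.06,"tx":-2.7,"ty":11.4,"tz":0,"claw":0.6},{"rx":0,"ry":0,"rz":-0.08,"tx":-3.6,"ty":15.2,"tz":0,"claw":0.6},{"rx":0,"ry":0,"rz":-0.1,"tx":-4.5,"ty":19,"tz":0,"claw":0.6},{"rx":0,"ry":0,"rz":-0.12,"tx":-5.4,"ty":22.8,"tz":0,"claw":0.6},{"rx":0,"ry":0,"rz":-0.14,"tx":-6.3,"ty":26.6,"tz":0,"claw":0.6},{"rx":0,"ry":0,"rz":-0.17,"tx":-7.2,"ty":30.4,"tz":0,"claw":0.6},{"rx":0,"ry":0,"rz":-0.173,"tx":-8,"ty":34,"tz":0,"claw":0.6},{"rx":0,"ry":0,"rz":-0.173,"tx":-8.2,"ty":36.9,"tz":0,"claw":0.6}]' 20 | head -1
python3 -m pendant '[{"rx":0,"ry":0,"rz":0,"tx":0,"ty":0,"tz":0,"claw":0.6},{"rx":0,"ry":0,"rz":0,"tx":0,"ty":0,"tz":0,"claw":0.6},{"rx":0,"ry":0,"rz":0,"tx":0,"ty":0,"tz":0,"claw":0.6}]' 20 | head -2
python3 - <<'E'
from h import *
st();c=cam("wrist");np.savez("w13.npz",K=c["intrinsics"],R=c["R"],t=c["t"])
b=cam("top");d=cam("side")
cv2.imwrite("pics/c13.png",np.vstack([c["pixels"][:300],np.hstack([cv2.resize(b["pixels"][190:325,110:254],(320,300)),cv2.resize(d["pixels"][300:440,150:300],(320,300))])]))
E
```

```text
time: 27.87
time: 28.12
tcp_pos: [0.4282, -0.0361, 0.2023]
t 28.12 p [428.2 -36.1 202.3] yaw 2.6 F [-0.1 -0.1 -0.2] op 0.599 grip 0.0
```

View pics/c13.png

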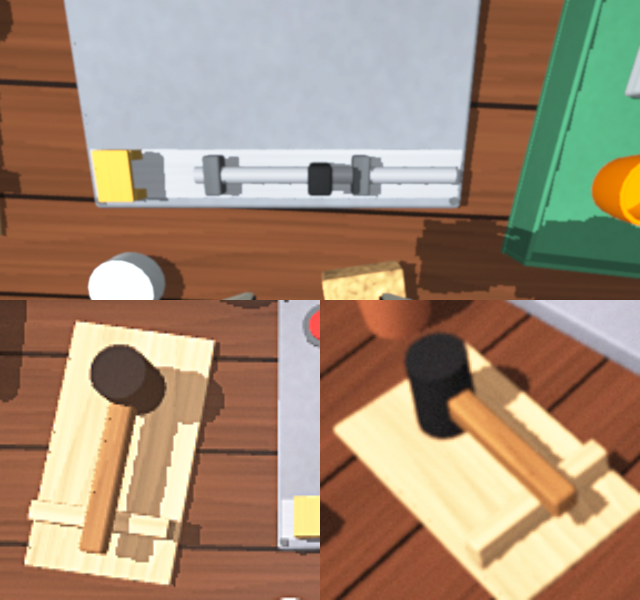

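The mallet stands on the rest as before, with its handle on the bar. The knob is at wrist px (319,178), with its guides at columns 213 and 360.

Run:
```python
from h import *
w=np.load("w13.npz");c={"intrinsics":w["K"],"R":w["R"],"t":w["t"]}
print((ray(c,319,182,.09)*1000).round(1)[:2],"guide",(ray(c,360,175,.052)*1000).round(1)[:2],(ray(c,213,175,.052)*1000).round(1)[:2],"keeper",(ray(c,133,175,.058)*1000).round(1)[:2])
plan((474.5,-36,200,2.6),(474.5,-36,60,2.6))
```

```text
[475.7 -37. ] guide [478.6 -69.8] [473.4  47.4] keeper [471.2 108.4]
t [4.6 0.3 0.3] r [-0.     0.001  0.002] rows>= 2
t [ 0.  0. 14.] r [0. 0. 0.] rows>= 4
```

```bash
python3 -m pendant '[{"rx":0,"ry":0,"rz":0,"tx":3,"ty":0,"tz":0,"claw":0.6},{"rx":0,"ry":0,"rz":0,"tx":4.7,"ty":0.1,"tz":2,"claw":0.6},{"rx":0,"ry":0,"rz":0,"tx":4.7,"ty":0.1,"tz":6,"claw":0.6},{"rx":0,"ry":0,"rz":0,"tx":4.7,"ty":0.1,"tz":9,"claw":0.6},{"rx":0,"ry":0,"rz":0,"tx":4.7,"ty":0.1,"tz":12,"claw":0.6},{"rx":0,"ry":0,"rz":0,"tx":4.7,"ty":0.1,"tz":14,"claw":0.6},{"rx":0,"ry":0,"rz":0,"tx":4.7,"ty":0.1,"tz":14,"claw":0.6},{"rx":0,"ry":0,"rz":0,"tx":4.7,"ty":0.1,"tz":14,"claw":0.6}]' 20
python3 -m pendant '[{"rx":0,"ry":0,"rz":0,"tx":0,"ty":0,"tz":0,"claw":0.05},{"rx":0,"ry":0,"rz":0,"tx":0,"ty":0,"tz":0,"claw":0.05},{"rx":0,"ry":0,"rz":0,"tx":0,"ty":0,"tz":0,"claw":0.05},{"rx":0,"ry":0,"rz":0,"tx":0,"ty":0,"tz":0,"claw":0.05},{"rx":0,"ry":0,"rz":0,"tx":0,"ty":0,"tz":0,"claw":0.05},{"rx":0,"ry":0,"rz":0,"tx":0,"ty":0,"tz":0,"claw":0.05},{"rx":0,"ry":0,"rz":0,"tx":0,"ty":0,"tz":0,"claw":0.05},{"rx":0,"ry":0,"rz":0,"tx":0,"ty":0,"tz":0,"claw":0.05},{"rx":0,"ry":0,"rz":0,"tx":0,"ty":0,"tz":0,"claw":0.05}]' 20
```

```text
time: 28.93
tcp_pos: [0.4751, -0.0344, 0.063]
tool_rot: [-0.0, 1.0, 0.023, -0.001]
ft_force: [0.1, 0.1, 0.0]
opening: 0.597
grasp_force: 0.0
time: 29.68
tcp_pos: [0.4755, -0.0353, 0.0637]
tool_rot: [0.0, 1.0, 0.023, 0.0]
ft_force: [-1.2, -0.2, 4.1]
opening: 0.19
grasp_force: 20.0
```

```bash
python3 -m pendant '[{"rx":0,"ry":0,"rz":0,"tx":0,"ty":-1,"tz":0,"claw":0.05},{"rx":0,"ry":0,"rz":0,"tx":0,"ty":-2,"tz":0,"claw":0.05},{"rx":0,"ry":0,"rz":0,"tx":0,"ty":-3,"tz":0,"claw":0.05},{"rx":0,"ry":0,"rz":0,"tx":0,"ty":-4,"tz":0,"claw":0.05},{"rx":0,"ry":0,"rz":0,"tx":0,"ty":-5,"tz":0,"claw":0.05},{"rx":0,"ry":0,"rz":0,"tx":0,"ty":-6,"tz":0,"claw":0.05},{"rx":0,"ry":0,"rz":0,"tx":0,"ty":-6.3,"tz":0,"claw":0.05},{"rx":0,"ry":0,"rz":0,"tx":0,"ty":-6.3,"tz":0,"claw":0.05}]' 20
python3 -m pendant '[{"rx":0,"ry":0,"rz":0,"tx":0,"ty":-0.2,"tz":0,"claw":0.05},{"rx":0,"ry":0,"rz":0,"tx":0,"ty":-0.3,"tz":0,"claw":0.05},{"rx":0,"ry":0,"rz":0,"tx":0,"ty":-0.3,"tz":0,"claw":0.05}]' 20
python3 -m pendant '[{"rx":0,"ry":0,"rz":0,"tx":0,"ty":-0.2,"tz":0,"claw":0.05},{"rx":0,"ry":0,"rz":0,"tx":0,"ty":-0.3,"tz":0,"claw":0.05},{"rx":0,"ry":0,"rz":0,"tx":0,"ty":-0.3,"tz":0,"claw":0.05}]' 20
```

```text
time: 30.35
tcp_pos: [0.4727, 0.0293, 0.0637]
tool_rot: [-0.0, 1.0, 0.024, 0.0]
ft_force: [0.7, 2.9, 6.7]
opening: 0.192
grasp_force: 20.0
time: 30.6
tcp_pos: [0.4726, 0.0307, 0.0636]
tool_rot: [0.001, 1.0, 0.023, 0.0]
ft_force: [0.9, -8.3, 5.7]
opening: 0.191
grasp_force: 20.0
time: 30.85
tcp_pos: [0.4726, 0.031, 0.0636]
tool_rot: [0.004, 1.0, 0.023, 0.0]
ft_force: [2.7, -35.5, 4.6]
opening: 0.194
grasp_force: 20.0
```

Firm stop after 66 mm of travel, with 35 N reaction. I release and rise.

```bash
python3 -m pendant '[{"rx":0,"ry":0,"rz":0,"tx":0,"ty":0,"tz":0,"claw":0.5},{"rx":0,"ry":0,"rz":0,"tx":0,"ty":0,"tz":0,"claw":0.5},{"rx":0,"ry":0,"rz":0,"tx":0,"ty":0.2,"tz":0,"claw":0.5},{"rx":0,"ry":0,"rz":0,"tx":0,"ty":0.2,"tz":0,"claw":0.5},{"rx":0,"ry":0,"rz":0,"tx":0,"ty":0.2,"tz":-2,"claw":0.5},{"rx":0,"ry":0,"rz":0,"tx":0,"ty":0.2,"tz":-6,"claw":0.5},{"rx":0,"ry":0,"rz":0,"tx":0,"ty":0.2,"tz":-10,"claw":0.5},{"rx":0,"ry":0,"rz":0,"tx":0,"ty":0.2,"tz":-14,"claw":0.5}]' 20 | head -2
python3 -m pendant '[{"rx":0,"ry":0,"rz":0,"tx":-2,"ty":1,"tz":-2,"claw":0.5},{"rx":0,"ry":0,"rz":0,"tx":-5,"ty":4,"tz":-4,"claw":0.5},{"rx":0,"ry":0,"rz":0,"tx":-7,"ty":6,"tz":-4,"claw":0.5},{"rx":0,"ry":0,"rz":0,"tx":-7,"ty":6,"tz":-4,"claw":0.5},{"rx":0,"ry":0,"rz":0,"tx":-7,"ty":6,"tz":-4,"claw":0.5}]' 20 | head -2
python3 - <<'E'
from h import *
st();c=cam("wrist");b=cam("top");d=cam("side")
cv2.imwrite("pics/c14.png",np.vstack([cv2.resize(c["pixels"],(400,300)),cv2.resize(b["pixels"][110:350,100:420],(400,300))]))
cv2.imwrite("pics/c14.png",np.hstack([cv2.imread("pics/c14.png"),cv2.resize(d["pixels"][140:450,180:385],(397,600))]))
E
```

```text
time: 31.52
tcp_pos: [0.4717, 0.0321, 0.2047]
time: 31.93
tcp_pos: [0.4047, -0.0318, 0.2438]
t 31.93 p [404.7 -31.8 243.8] yaw 2.5 F [-0.2 -0.9  0.3] op 0.5 grip 0.0
```

View pics/c14.png

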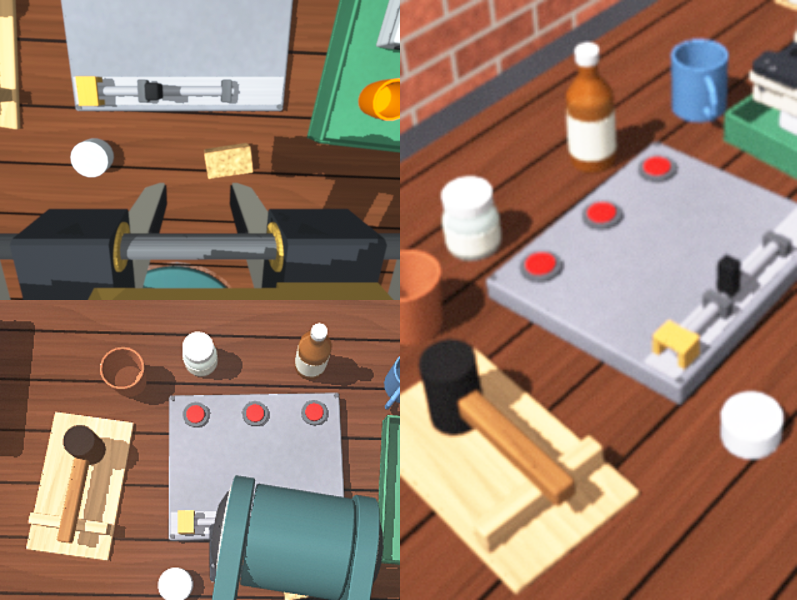

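All three pins sit flush in their collars at (541,264), (602,212) and (656,168). The rod is in the keeper, the mallet is on its rest, and the box and bowl are in the caddy. Handing in.

```bash
python3 -c "
from cell import robot
print(robot.sign_off())"
```

```text
the job is handed in; nothing more can be done
None
```

The job is handed in: the firelighter box and pinch bowl (the only two items there) are in the caddy, all three pins were driven down with the mallet, the bolt was then slid home against its stop, and the mallet is back on its rest within a few millimetres of where it stood.

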